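Clamp up loose staves in a ratchet panel cramp

TASK

First take the hammer off the bed of the panel cramp and put it in the blue tool tray. Then lay every loose wooden stave flat on the bed between the jaw and the fence, side by side across the cramp and with their ends level with the bed's edges, and work the red ratchet lever back and forth until the sprung jaw pad is pressed in by about half its travel, so that the staves are held tight together. Move the jaw with the lever only, never drive the pad right home against its stop, and leave the things standing around where they are.

Things in the scene. Friction and masses are not known exactly. Their poses are not given: they have to be found in the camera images.
- bed (a point): Middle of the top of the panel cramp's grey bed, 30 mm above the table; the cramp is bolted down. The bed is 150 mm wide along x. Axes: x across the bed (along a properly laid stave), y along the cramp from jaw to fence, z up. The fence is a fixed grey block with a plywood face at y = +140 mm, 30 mm thick, as wide as the bed, its top 30 mm above the bed. The jaw stands opposite.
- jaw: The sliding grey jaw, axes as bed, top 31 mm above the bed; a steel rack runs back from it through the ratchet housing. For its place read pad_face. It closes along +y, 232 mm at most, and starts fully open. Stiff: under 30 N it does not move by hand, and it must not be shoved (25 N of the fingers at most); the lever moves it with 5 to 10 N at its grip. It cannot be opened again.
- pad_face (a point): Middle of the front face of the jaw's pressure pad (rubber face 146 mm wide, 28 mm tall, its lower edge 2 mm over the bed), looking to +y, same axes as bed. At the start it is 280 mm from the fence, at y = -140 mm of bed.
- pad (a joint): How far the sprung pad is pushed back into the jaw, m: 0 out, 0.020 at its stop. Spring 1.2 N/mm with 3 N preload; sliding loose staves along the bed presses it in by less than 3 mm. Two guide pins with orange tails come out behind the jaw as it is pressed in. Tight from 0.006, overdriven from 0.0185.
- ratchet_axis (a point): Point on the upright axis of ratchet wheel and lever, 80 mm above the table, behind the jaw, at x = -20 mm, y = -270 mm of bed; axes as bed. The steel saw-toothed wheel (92 mm across, 16 teeth, top 73 mm above the table) lies under the lever with two brass pawls.
- lever (a joint): Angle of the red lever, rad, stops at 0 and 2.0, growing anticlockwise from above. It points from ratchet_axis at (lever - 1.0) rad from x of bed towards y of bed. Growing: working stroke, the jaw closes 20 mm per rad. Falling: free return stroke. One notch is 0.393 rad, 7.9 mm of jaw; a full swing there and back gains 4 notches, 31 mm. It stays where it is left.
- lever_grip (a point): Centre of the upright black grip at the end of the lever, 125 mm from ratchet_axis: round, 30 mm across, 46 mm tall, spinning freely on its upright axis, so that it can be held from above without turning the hand. Its centre is 112 mm above the table, the top of the lever bar 86 mm.
- wheel (a joint): Angle of the ratchet wheel, rad, 0 at the start, growing as the jaw closes (20 mm per rad).
- hammer_grip (a point): On the hammer's handle, half-way up, near its balance point, 46 mm from its middle towards the head. The hammer is 230 mm long along its x axis (head end at +x, 69 mm from here); wooden handle 26 mm thick; steel head 88 mm wide along y, 26 mm thick; 0.35 kg. It lies flat on the bed at the start.
- tray: Blue open tool tray, fixed, 120 mm (x) by 300 mm (y) outside, 28 mm tall, walls and floor 5 mm; origin at the centre of its underside. The hammer fits in with its handle along y.
- stave0_mid (a point): Centre of a wooden stave, 150 mm long (x), 38 mm wide (y), 28 mm thick (z), about 0.13 kg, lying flat on the table to the robot's left at the start. Absent in some runs (then None). Laid in the cramp it lies flat with its x along x of bed, its centre within 15 mm of x = 0 of bed.
- stave1_mid (a point): Centre of a wooden stave, 150 mm long (x), 38 mm wide (y), 28 mm thick (z), about 0.13 kg, lying flat on the table to the robot's left at the start. Absent in some runs (then None). Laid in the cramp it lies flat with its x along x of bed, its centre within 15 mm of x = 0 of bed.
- stave2_mid (a point): Centre of a wooden stave, 150 mm long (x), 38 mm wide (y), 28 mm thick (z), about 0.13 kg, lying flat on the table to the robot's left at the start. Absent in some runs (then None). Laid in the cramp it lies flat with its x along x of bed, its centre within 15 mm of x = 0 of bed.
- stave3_mid (a point): Centre of a wooden stave, 150 mm long (x), 38 mm wide (y), 28 mm thick (z), about 0.13 kg, lying flat on the table to the robot's left at the start. Absent in some runs (then None). Laid in the cramp it lies flat with its x along x of bed, its centre within 15 mm of x = 0 of bed.
- cup: Blue ceramic tea cup, 72 mm across, 58 mm tall, a bystander beyond the tray. Origin at the centre of its underside.
- cover: Aluminium motor end cover, a disc 80 mm across and 14 mm tall, a bystander near the lever. Origin at the centre of its underside.
- bitcase: Grey drill-bit case, 70 by 115 by 28 mm, a bystander near the lever. Origin at the centre of its underside.
Not all that is in view belongs to the job. There is more than one size of the part that bears hammer_grip; the job needs the larger. What is shaped like the part that bears stave1_mid but purple is not meant.

How it is judged:
On the way, in this order (a step that is already met when the one before it is completed fails the run):
1. the hammer lies in the tool tray (x of hammer_grip in the frame of tray between -0.05 and 0.05 m and y of hammer_grip in the frame of tray between -0.135 and 0.135 m and z of hammer_grip in the frame of tray below 0.03 m), for 0.3 s.
2. every stave lies flat and square on the bed between jaw pad and fence (x of stave0_mid in the frame of bed between -0.015 and 0.015 m and y of each of stave0_mid, stave1_mid, stave2_mid, stave3_mid in the frame of bed below 0.13 m and y of each of stave0_mid, stave1_mid, stave2_mid, stave3_mid in the frame of pad_face above 0.012 m and z of stave0_mid in the frame of bed between 0.009 and 0.019 m and angle between the x axis of each of stave0_mid, stave1_mid, stave2_mid, stave3_mid and the x axis of bed, either way round below 0.08 rad and angle between the z axis of each of stave0_mid, stave1_mid, stave2_mid, stave3_mid and the z axis of bed, either way round below 0.08 rad and x of stave1_mid in the frame of bed between -0.015 and 0.015 m and z of stave1_mid in the frame of bed between 0.009 and 0.019 m and x of stave2_mid in the frame of bed between -0.015 and 0.015 m and z of stave2_mid in the frame of bed between 0.009 and 0.019 m and x of stave3_mid in the frame of bed between -0.015 and 0.015 m and z of stave3_mid in the frame of bed between 0.009 and 0.019 m), for 0.3 s.
At the end, for the whole second after the job is handed in: Hammer lying in the tray; every stave present flat on the bed between pad and fence, square to the cramp within 4.6 degrees and centred across the bed within 15 mm; pad pressed in by 6 to 18.5 mm of its 20 mm (all of step 1 and all of step 2 and value of joint pad between 0.006 and 0.0185 m); the robot touches nothing.
It fails at once if the pad is driven home against its stop (over 18.5 mm) (value of joint pad above 0.0185 m).
It fails at once if the jaw is shoved by hand (over 25 N) (contact force between the fingers and jaw above 25 N).
It fails at once if the cup is moved by more than 30 mm (distance of cup from where it was at the start of the episode above 0.03 m).
It fails at once if the motor cover is moved by more than 30 mm (distance of cover from where it was at the start of the episode above 0.03 m).
It fails at once if the drill-bit case is moved by more than 30 mm (distance of bitcase from where it was at the start of the episode above 0.03 m).
Of stave0, stave1, stave2, stave3 only 2 to 4 are there at a start; the rules pass over those that are not, and their reading is None.
At some moment in a run one of stave0, stave1, stave2, stave3, hammer may be knocked a few centimetres aside while the robot is not near it.
Once in a run the grip may slacken for a moment while it holds something.
It also fails if it takes over 210 s, if anything falls off the work surface, if the arm or the gripper's body presses on something with over 40 N, if the wrist force passes 120 N, or if a joint passes its speed limit or range.

ROBOT

A 7-joint arm with a two-finger parallel gripper is mounted at the origin on the work surface. World frame = base frame: x ahead of the robot, y to its left, z up, the work surface at z = 0. Lengths are in m, angles in rad, forces in N, time in s.
With the tool pointing down it reaches from about 0.425 to 0.875 m from the base axis. Payload 4.7 kg.
Tool frame: the origin (TCP) lies on the centre line of the jaws, within the pads' length; the fingertips stand robot.finger_overhang ahead of it and the grasp point (between the pads) is the TCP (robot.finger_overhang is the distance from the TCP to the fingertips, in m); z points along the fingers, y is the direction in which the jaws open and shut (so a half turn about z gives the same grasp; the last joint's range is limited). The gripper opens to 87 mm and grips with 3 to 60 N. Pads are 19 mm wide; open, the fingers measure 117 mm over their backs; the gripper's body (75 mm by 190 mm) begins 51 mm behind the grasp point.
Start: joints at [-1.185, 0.321, -0.07, 1.45, 0.023, 1.371, -0.057], TCP at [0.236, 0.606, 0.242] pointing down, gripper open.
Joint ranges: [-2.86, 2.86], [-0.3, 2.09], [-1.38, 1.24], [0.06, 2.45], [-1.56, 4.7], [0.09, 2.05], [-2.69, 2.69]. Speed limits (rad/s): [2.57, 2.57, 3.14, 3.14, 3.14, 3.14, 3.14].

INTERFACE

Orientations are given as a rotation vector (axis times angle).
In Python, from bench import monitor, eyes, robot gives the robot as it stands.
- The arm moves only by the tool step_arm, never from a script. Its argument "series" is a list of rows, each a list of 7 numbers: the turn, a rotation vector about the tool's x, y, z in units of 8 degrees (1.0 is 8 degrees), then the shift along the tool's x, y, z in units of 30 mm (1.0 is 30 mm), then the finger opening in mm, from 0 to 87. A call has exactly 5 rows; each row shifts and turns the pose as measured when the row begins, along the tool's axes as they then stand; what a row does not reach is not made up. A row lasts 1/10 s, in which the tool goes at most 50 mm and 8.59 degrees, less where a joint would pass 70% of its speed; a pose out of reach is approached as far as the arm can. A call is refused whole if a number of a shift passes 1 or a number of a turn 1, either way. A call with a gripper value outside its range is refused whole. The fingers move at their own pace and stop on an object; "squeeze" is the grip in N (left out, the last holds). Time passes only in rows, so rows that do not move let the fingers close, or fill a call up. It gives the time, the measured TCP pose, the force and the opening at its end, in the units of the state.
- monitor.get_state(): the state, without advancing time (a new reading comes with each control period).
- eyes.read_camera(name): name is "scene" or "top" or "wrist"; returns a dict with "frame" (420x560x3 uint8, blue, green, red), "range_z" (420x560 float32, m along the optical axis (not along the pixel's ray), 0 where there is no reading), "fx", "fy", "cx", "cy" (pixels), "view" (4x4, takes a point from world to camera coordinates). Camera axes: x right, y down, z forward; pixel columns grow to the right and rows downward; lengths in m; the calibration is good to about 2 mm. The wrist camera is an equidistant fisheye: a pixel r from the principal point sees the ray r / f radians off the axis. A picture is of the moment at which its call begins.
- robot.sign_off(): hands the job in, once; it reports no verdict.
The state is a dict: "time": time; "joint_pos": joint angles; "qd": joint speeds; "effort": joint torques, N m; "tcp_pos": TCP position; "ee_rot": TCP orientation; "force": force on the tool from outside, world axes, zero at the start; "ft_torque": the same for the moment, N m; "opening": finger opening in m.
Only numpy, scipy, OpenCV 4.12 (cv2) and the standard library are available. Lean on these libraries where they do the work, as an engineer would, in place of code of your own. Each camera call takes 0.05 s, during which the arm holds its last target.

## Working session

There is one attempt and no reset: what is moved stays moved. The work goes in short steps, Python scripts to look and compute and a tool call to move; the robot and the scene stay as the last step left them, time stands still between calls to the robot, and variables do not carry over. Pictures are saved under pics/ and viewed, and the job is handed in when it is done.

Besides the shell and the picture viewer there is one more tool, called after ">>>" by a JSON object that holds its "fn" and its "kwargs", one argument or row to a line. step_arm: Moves the arm, as the interface text tells. Its arguments: {"type":"object","properties":{"series":{"type":"array"},"squeeze":{"type":"number"}},"required":["series"]}

```bash
ls; mkdir -p pics
python3 - <<'E'
from bench import monitor, eyes, robot
import cv2
s=monitor.get_state(); print(s); print(robot.finger_overhang)
for n in("scene","top","wrist"):
    c=eyes.read_camera(n); cv2.imwrite(f"pics/a_{n}.png",c["frame"]); print(n,c["fx"],c["cx"],c["cy"],c["view"].round(4).tolist())
E
```

```text
pics
{'time': 0.0, 'joint_pos': array([-1.18488352,  0.32179549, -0.07010169,  1.45166623,  0.02260041,
        1.37076201, -0.05686937]), 'qd': array([-4.15188872e-04,  8.37508057e-04,  4.22173053e-04,  1.42220596e-03,
       -1.44686861e-03, -4.10054796e-05, -8.67282972e-04]), 'effort': array([ 3.61251623e-04, -4.91281879e+01, -4.03968450e-01, -3.12522125e+01,
       -6.41973736e-02,  4.37920564e-02,  1.61889789e-04]), 'tcp_pos': array([0.23600031, 0.60510419, 0.24048385]), 'ee_rot': array([-5.80518126e-01, -3.08723522e+00,  2.86914860e-03]), 'force': array([-0.86782555, -0.53237277, -0.61524537]), 'ft_torque': array([-0.00030296,  0.03997762,  0.04854261]), 'opening': 0.08677549436791501}
0.019
scene 467.08695705813483 281.251417490889 205.52810699263125 [[-0.8681, 0.4964, 0.0027, 0.4623], [0.3503, 0.6164, -0.7052, -0.1175], [-0.3518, -0.6113, -0.709, 1.7585], [0.0, 0.0, 0.0, 1.0]]
top 496.3501926708803 278.16578634163744 203.13072514568842 [[-0.0031, -0.9999, -0.0103, 0.0308], [-0.9928, 0.0043, -0.1194, 0.5494], [0.1194, 0.0099, -0.9928, 1.3196], [0.0, 0.0, 0.0, 1.0]]
wrist 325.19226210127806 281.47341591170493 214.0782101288967 [[0.3618, 0.9322, -0.0017, -0.6496], [0.8918, -0.3456, 0.2919, -0.0371], [0.2716, -0.1071, -0.9564, 0.3903], [0.0, 0.0, 0.0, 1.0]]
```

View pics/a_top.png

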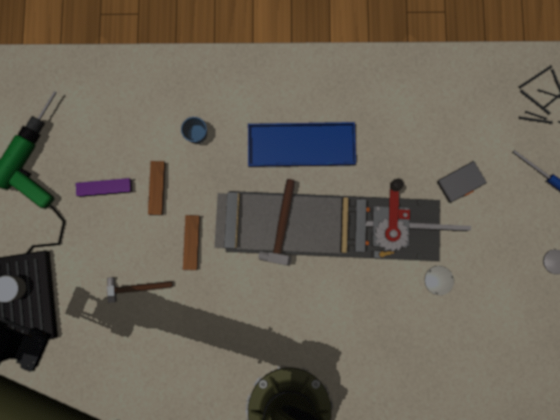

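View pics/a_scene.png

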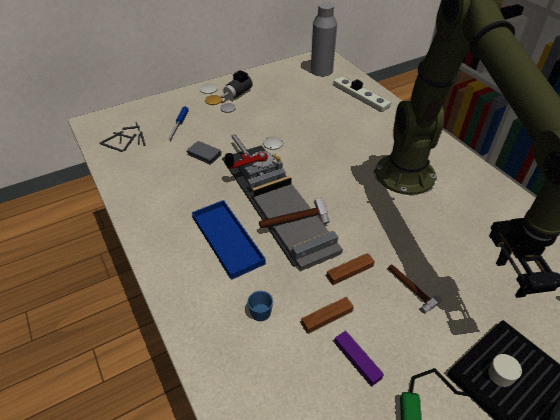

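View pics/a_wrist.png

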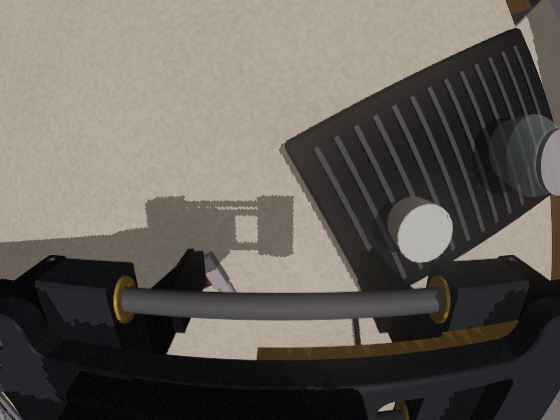

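The top image shows two brown staves at (156,188) and (191,242). The stave-shaped purple bar at (104,187) is the excluded one. There are two hammers: the big one on the bed at (285,222) and a small one at (140,287). The job needs the one on the bed. The tray is at (302,145), the cup at (195,130), the case at (462,181), the cover at (439,280), and the lever grip at (397,185).

```bash
cat > h.py <<'E'
import numpy as np, cv2
from bench import monitor, eyes, robot
from scipy.spatial.transform import Rotation as R
def cloud(name):
    c=eyes.read_camera(name); z=c["range_z"]; h,w=z.shape
    u,v=np.meshgrid(np.arange(w),np.arange(h))
    x=(u-c["cx"])/c["fx"]*z; y=(v-c["cy"])/c["fy"]*z
    P=np.stack([x,y,z],-1); V=c["view"]
    W=(P-V[:3,3])@V[:3,:3]
    W[z<=0]=np.nan
    return c,W
def rect(W,m):
    p=W[m]; p=p[~np.isnan(p[:,0])]
    r=cv2.minAreaRect((p[:,:2]*1000).astype(np.float32))
    return r,np.median(p[:,2])
def comps(m,minpx=60):
    n,l,s,ce=cv2.connectedComponentsWithStats(m.astype(np.uint8))
    return [(l==i,s[i],ce[i]) for i in range(1,n) if s[i][4]>minpx]
E
python3 - <<'E'
from h import *
c,W=cloud("top"); np.save("W0.npy",W); f=c["frame"]
hsv=cv2.cvtColor(f,cv2.COLOR_BGR2HSV)
H,S,V=[hsv[...,i].astype(int) for i in range(3)]
z=W[...,2]
def show(t,m,minpx=60):
    for mm,s,ce in comps(m,minpx):
        r,zz=rect(W,mm); print(t,s.tolist(),"ctr",np.round(r[0],1),"size",np.round(r[1],1),"ang",round(r[2],1),"z",zz.round(4))
print("table z",np.nanmedian(z))
show("high>12mm",(z>0.012)&(z<0.3),100)
show("brown",((H<14))&(S>110)&(V>40)&(np.arange(420)[:,None]>60),60)
show("blue",(H>105)&(H<130)&(S>130),60)
show("red",((H<5)|(H>174))&(S>170),40)
for v,u in [(222,285),(200,260),(260,275),(205,347),(205,362),(218,231),(222,320),(185,397),(188,156),(242,191),(183,300),(240,278)]: print(u,v,W[v,u].round(4), f[v,u])
E
```

```text
table z -0.00014717225310626814
high>12mm [0, 91, 64, 130, 2512] ctr [682.9 713.7] size [362.8 152.9] ang 4.2 z 0.0481
high>12mm [181, 117, 27, 27, 341] ctr [751.4 258.6] size [70.7 69.4] ang 3.8 z 0.047
high>12mm [248, 122, 109, 45, 792] ctr [716.6 -36.5] size [122.3 299.9] ang 0.7 z 0.0259
high>12mm [514, 151, 46, 40, 242] ctr [ 647.  -691.7] size [160.6  29.3] ang 47.3 z 0.0186
high>12mm [148, 161, 18, 55, 808] ctr [595.4 365.6] size [ 39.8 149.7] ang 88.8 z 0.0276
high>12mm [437, 161, 50, 42, 1127] ctr [ 607. -478.] size [ 75.1 116.2] ang 28.1 z 0.0267
high>12mm [76, 178, 56, 19, 804] ctr [597.5 512.4] size [ 39.7 151.9] ang 5.1 z 0.0278
high>12mm [215, 179, 257, 87, 11864] ctr [ 492.7 -143. ] size [684.5 231.4] ang 88.0 z 0.0326
high>12mm [183, 215, 17, 56, 819] ctr [444.3 266.8] size [ 39.4 149.8] ang 88.6 z 0.0277
high>12mm [0, 251, 58, 117, 3934] ctr [306.9 653.3] size [321.8 204.8] ang 66.0 z 0.0309
high>12mm [431, 268, 20, 22, 149] ctr [ 340.  -406.9] size [51.6 47.5] ang 28.8 z 0.0141
high>12mm [107, 277, 66, 26, 565] ctr [329.7 406.5] size [ 66.7 177.6] ang 9.4 z 0.018
hi
[... 588 characters left out ...]
.0051
blue [548, 176, 12, 14, 100] ctr [ 606.6 -732.3] size [36.6 23.8] ang 54.7 z 0.024
red [386, 191, 23, 49, 354] ctr [ 508.6 -284. ] size [ 52.5 125.8] ang 81.5 z 0.085
285 222 [0.4959 0.0104 0.0581] [27 34 50]
260 200 [0.5593 0.0786 0.0254] [75 78 81]
275 260 [0.3954 0.0372 0.0615] [ 98 100 103]
347 205 [ 0.5404 -0.1549  0.0608] [ 60  87 103]
362 205 [ 0.5399 -0.1944  0.0632] [83 83 83]
231 218 [0.5072 0.1545 0.0577] [85 85 85]
320 222 [ 0.4978 -0.0848  0.0292] [76 79 82]
397 185 [ 0.5823 -0.2727  0.1335] [31 33 36]
156 188 [0.5934 0.3647 0.0289] [38 62 96]
191 242 [0.4449 0.266  0.0269] [40 64 98]
300 183 [ 0.6096 -0.0323  0.003 ] [101 114 120]
278 240 [0.4482 0.0292 0.0567] [30 41 62]
```

Run:
```python
import cv2
f=cv2.imread("pics/a_top.png")
cv2.imwrite("pics/a_crop.png",cv2.resize(f[110:300,70:280],None,fx=3.5,fy=3,interpolation=cv2.INTER_CUBIC)[:600,:800])
cv2.imwrite("pics/a_crop2.png",cv2.resize(f[170:300,210:480],None,fx=2.9,fy=2.9,interpolation=cv2.INTER_CUBIC))
```

```text
(no output)
```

View pics/a_crop.png

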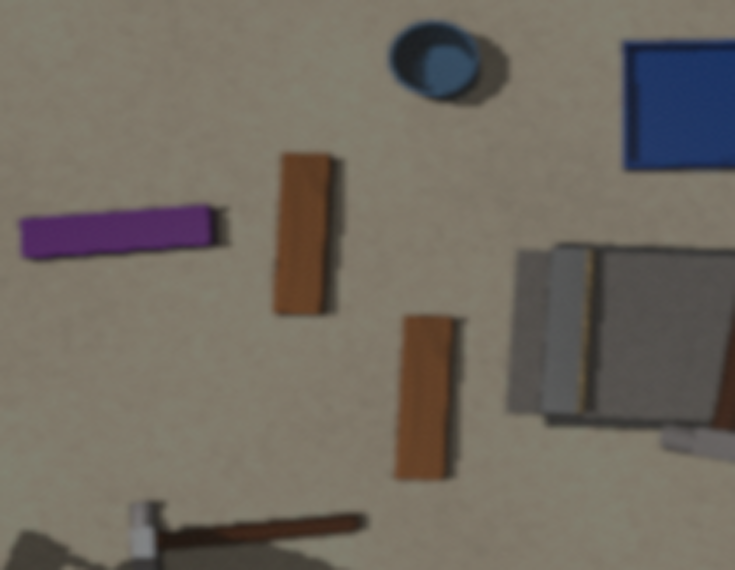

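View pics/a_crop2.png

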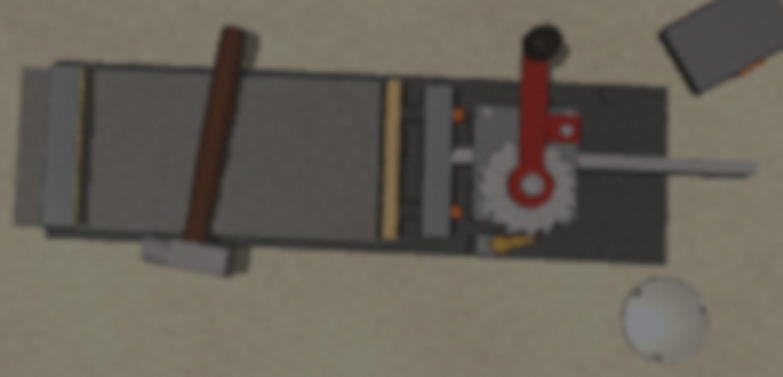

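Run:
```python
from h import *
W=np.load("W0.npy"); z=W[...,2]; X=W[...,0];Y=W[...,1]
def show(t,m):
    for mm,s,ce in comps(m,60):
        r,zz=rect(W,mm); print(t,s.tolist(),"ctr",np.round(r[0],1),"size",np.round(r[1],1),"ang",round(r[2],2),"z",zz.round(4))
reg=(X>0.35)&(X<0.65)
show("fence",reg&(z>0.05)&(z<0.07)&(Y>0.1)&(Y<0.2))
show("bed",reg&(z>0.02)&(z<0.036)&(Y>-0.14)&(Y<0.125))
show("pad",reg&(z>0.05)&(z<0.07)&(Y<-0.12)&(Y>-0.172))
show("jaw",reg&(z>0.05)&(z<0.07)&(Y<-0.172)&(Y>-0.215))
show("hammerhead",(X<0.43)&(z>0.035)&(z<0.09)&(Y>-0.1)&(Y<0.1))
show("hammer",(X<0.68)&(z>0.045)&(z<0.09)&(Y>-0.1)&(Y<0.1))
show("gripTop",(z>0.115)&(z<0.15)&(X>0.45)&(Y<-0.2))
show("lever",(z>0.076)&(z<0.15)&(X>0.35)&(Y<-0.2))
# bed edge lines: at several Y find x extents for z>0.02
for y in np.arange(-0.12,0.13,0.03):
    m=(abs(Y-y)<0.006)&(z>0.02)&(z<0.036)
    print(round(y,3), X[m].min().round(4),X[m].max().round(4),m.sum())
```

```text
fence [225, 192, 15, 57, 667] ctr [502. 153.] size [ 32.3 150.1] ang 87.19 z 0.0594
bed [243, 194, 40, 57, 1916] ctr [498.3  75. ] size [106.8 150.5] ang 86.88 z 0.0295
bed [282, 197, 59, 57, 2907] ctr [491.8 -62.9] size [156.5 150. ] ang 87.26 z 0.0296
pad [341, 198, 14, 55, 376] ctr [ 487.2 -156.8] size [ 34.2 144.1] ang 87.44 z 0.058
jaw [354, 200, 16, 53, 563] ctr [ 485.3 -191.5] size [ 40.8 138.8] ang 86.7 z 0.0596
hammerhead [259, 247, 33, 19, 347] ctr [409.9  35.7] size [85.7 44.5] ang 78.72 z 0.0537
hammerhead [258, 383, 59, 37, 511] ctr [38.5 10.8] size [ 73.6 150.6] ang 5.58 z 0.0537
hammer [266, 179, 29, 87, 895] ctr [498.8  23.6] size [ 67.2 231.5] ang 87.28 z 0.0542
hammer [260, 388, 56, 32, 356] ctr [38.  10.9] size [ 65.6 142.6] ang 8.51 z 0.071
gripTop [391, 179, 13, 12, 117] ctr [ 585.7 -275. ] size [28.3 27.3] ang 1.42 z 0.1321
lever [383, 179, 27, 64, 798] ctr [ 519.  -284.3] size [ 62.4 157.4] ang 83.31 z 0.0856
-0.12 0.4139 0.7752 260
-0.09 -0.0031 0.7747 283
-0.06 0.0269 0.7755 297
-0.03 0.0635 0.7753 289
0.0 0.0693 0.776 196
0.03 0.0635 0.7758 152
0.06 0.0292 0.7756 276
0.09 -0.0038 0.7739 255
0.12 0.4254 0.5761 234
```

Crops confirm the picks. Bed pose: origin about (0.4946, -0.0018), yaw -2.7°. The fence and pad centres agree with the given 140 mm offsets, and the lever reads about 1.0.

```bash
cat >> h.py <<'E'
YB=np.deg2rad(-2.73); BO=np.array([.4946,-.0018])
def b2w(x,y):
    return BO+np.array([np.cos(YB)*x-np.sin(YB)*y, np.sin(YB)*x+np.cos(YB)*y])
def plan(x,y,z,yawdeg,n=5,pos=None,rot=None,smax=.95,pr=True):
    """rows towards target; yawdeg = world direction of tool y (mod 180), tool z down"""
    s=monitor.get_state()
    p=np.array(s["tcp_pos"]) if pos is None else pos; q=R.from_rotvec(s["ee_rot"]) if rot is None else rot
    best=None
    for k in (0,180):
        a=np.deg2rad(yawdeg+k); yy=np.array([np.cos(a),np.sin(a),0]); zz=np.array([0,0,-1.])
        t=R.from_matrix(np.stack([np.cross(yy,zz),yy,zz],1)); ang=(q.inv()*t).magnitude()
        if best is None or ang<best[0]: best=(ang,t)
    t=best[1]; g=np.array([x,y,z]); out=[]
    for i in range(n):
        rv=(q.inv()*t).as_rotvec()/np.deg2rad(8); m=abs(rv).max(); rv=rv*min(1,.95/m) if m>0 else rv
        d=q.inv().apply(g-p)/.03; m=max(abs(d).max(),np.linalg.norm(d)/1.6); d=d*min(1,smax/m) if m>0 else d
        rv=rv.round(2); d=d.round(2); out.append(rv.tolist()+d.tolist())
        p=p+q.apply(d*.03); q=q*R.from_rotvec(rv*np.deg2rad(8))
    if pr:
        print("now",s["tcp_pos"].round(4),"t",round(s["time"],2),"open",round(s["opening"],4),"F",np.round(s["force"],1))
        print([[0.0 if v==0 else v for v in r] for r in out]); print("left mm",((g-p)*1000).round(1),"deg",round(np.rad2deg((q.inv()*t).magnitude()),1))
    return p,q
E
python3 - <<'E'
from h import *
p,q=plan(.451,.026,.15,79.6)
p,q=plan(.451,.026,.15,79.6,pos=p,rot=q)
p,q=plan(.451,.026,.15,79.6,pos=p,rot=q)
p,q=plan(.451,.026,.15,79.6,pos=p,rot=q)
E
```

```text
now [0.2361 0.6053 0.2409] t 0.2 open 0.0868 F [ 0.6 -0.1 -0.3]
[[-0.01, 0.0, -0.95, -0.85, -0.95, 0.19], [0.0, 0.0, -0.41, -0.64, -0.95, 0.17], [0.0, 0.0, 0.0, -0.57, -0.95, 0.16], [0.0, 0.0, 0.0, -0.57, -0.95, 0.16], [0.0, 0.0, 0.0, -0.57, -0.95, 0.16]]
left mm [ 154.6 -417.9  -65.7] deg 0.0
now [0.2361 0.6053 0.2409] t 0.2 open 0.0868 F [ 0.6 -0.1 -0.3]
[[0.0, 0.0, 0.0, -0.56, -0.95, 0.16], [0.0, 0.0, 0.0, -0.57, -0.95, 0.16], [0.0, 0.0, 0.0, -0.56, -0.95, 0.16], [0.0, 0.0, 0.0, -0.57, -0.95, 0.16], [0.0, 0.0, 0.0, -0.56, -0.95, 0.16]]
left mm [  97.2 -262.4  -41.7] deg 0.0
now [0.2361 0.6053 0.2409] t 0.2 open 0.0868 F [ 0.6 -0.1 -0.3]
[[0.0, 0.0, 0.0, -0.57, -0.95, 0.16], [0.0, 0.0, 0.0, -0.56, -0.95, 0.16], [0.0, 0.0, 0.0, -0.57, -0.95, 0.17], [0.0, 0.0, 0.0, -0.56, -0.95, 0.16], [0.0, 0.0, 0.0, -0.57, -0.95, 0.17]]
left mm [  39.5 -106.9  -17. ] deg 0.0
now [0.2361 0.6053 0.2409] t 0.2 open 0.0868 F [ 0.6 -0.1 -0.3]
[[0.0, 0.0, 0.0, -0.56, -0.95, 0.16], [0.0, 0.0, 0.0, -0.57, -0.95, 0.17], [0.0, 0.0, 0.0, -0.56, -0.95, 0.16], [0.0, 0.0, 0.0, -0.25, -0.42, 0.08], [0.0, 0.0, 0.0, 0.0, 0.0, 0.0]]
left mm [-0.   0.1  0.1] deg 0.0
```

>>> {"fn": "step_arm", "kwargs": {
  "series": [
    [0, 0, -0.95, -0.85, -0.95, 0.2, 87],
    [0, 0, -0.4, -0.65, -0.95, 0.15, 87],
    [0, 0, 0, -0.57, -0.95, 0.15, 87],
    [0, 0, 0, -0.57, -0.95, 0.15, 87],
    [0, 0, 0, -0.57, -0.95, 0.15, 87]
  ]
}}

```text
time: 0.7
tcp_pos: [0.295, 0.4432, 0.2139]
ee_rot: [-0.26, -3.127, 0.001]
force: [0.2, 0.2, 0.7]
opening: 0.0873
```

>>> {"fn": "step_arm", "kwargs": {
  "series": [
    [0, 0, 0, -0.57, -0.95, 0.15, 87],
    [0, 0, 0, -0.57, -0.95, 0.15, 87],
    [0, 0, 0, -0.57, -0.95, 0.15, 87],
    [0, 0, 0, -0.57, -0.95, 0.15, 87],
    [0, 0, 0, -0.57, -0.95, 0.15, 87]
  ]
}}

```text
time: 1.2
tcp_pos: [0.3572, 0.2812, 0.1899]
ee_rot: [-0.259, -3.128, 0.0]
force: [0.1, -0.3, 0.7]
opening: 0.0867
```

Run:
```python
from h import *
p,q=plan(.451,.026,.15,79.6)
p,q=plan(.451,.026,.15,79.6,pos=p,rot=q)
```

```text
now [0.3572 0.2812 0.1899] t 1.2 open 0.0867 F [ 0.1 -0.3  0.7]
[[0.0, -0.02, 0.11, -0.54, -0.95, 0.16], [0.0, 0.0, 0.0, -0.56, -0.95, 0.16], [0.0, 0.0, 0.0, -0.56, -0.95, 0.16], [0.0, 0.0, 0.0, -0.56, -0.95, 0.16], [0.0, 0.0, 0.0, -0.56, -0.95, 0.16]]
left mm [  37.  -100.2  -15.9] deg 0.0
now [0.3572 0.2812 0.1899] t 1.2 open 0.0867 F [ 0.1 -0.3  0.7]
[[0.0, 0.0, 0.0, -0.56, -0.95, 0.16], [0.0, 0.0, 0.0, -0.56, -0.95, 0.17], [0.0, 0.0, 0.0, -0.57, -0.95, 0.16], [0.0, 0.0, 0.0, -0.12, -0.21, 0.04], [0.0, 0.0, 0.0, 0.0, 0.0, 0.0]]
left mm [ 0.1 -0.1 -0. ] deg 0.0
```

Tracking is very good.

>>> {"fn": "step_arm", "kwargs": {
  "series": [
    [0, 0, 0.1, -0.55, -0.95, 0.15, 87],
    [0, 0, 0, -0.56, -0.95, 0.15, 87],
    [0, 0, 0, -0.56, -0.95, 0.15, 87],
    [0, 0, 0, -0.56, -0.95, 0.15, 87],
    [0, 0, 0, -0.56, -0.95, 0.15, 87]
  ]
}}

```text
time: 1.7
tcp_pos: [0.4156, 0.1191, 0.1664]
ee_rot: [-0.282, -3.127, -0.002]
force: [0.5, 0.2, -0.1]
opening: 0.0871
```

>>> {"fn": "step_arm", "kwargs": {
  "series": [
    [0, 0, 0, -0.55, -0.95, 0.15, 87],
    [0, 0, 0, -0.55, -0.95, 0.15, 87],
    [0, 0, 0, -0.55, -0.95, 0.15, 87],
    [0, 0, 0, -0.1, -0.2, 0, 87],
    [0, 0, 0, 0, 0, 0, 87]
  ]
}}

```text
time: 2.2
tcp_pos: [0.4519, 0.0108, 0.152]
ee_rot: [-0.295, -3.126, -0.002]
force: [-0.3, 0.1, 0.5]
opening: 0.0868
```

Run:
```python
from h import *
p,q=plan(.451,.026,.15,79.6)
c=eyes.read_camera("wrist"); cv2.imwrite("pics/b_w.png",c["frame"])
c,W=cloud("top"); cv2.imwrite("pics/b_t.png",c["frame"])
c,W=cloud("scene"); cv2.imwrite("pics/b_s.png",c["frame"])
```

```text
now [0.4519 0.0108 0.152 ] t 2.2 open 0.0868 F [-0.3  0.1  0.5]
[[0.01, -0.01, -0.05, 0.12, 0.49, 0.07], [0.0, 0.0, 0.0, 0.0, 0.0, 0.0], [0.0, 0.0, 0.0, 0.0, 0.0, 0.0], [0.0, 0.0, 0.0, 0.0, 0.0, 0.0], [0.0, 0.0, 0.0, 0.0, 0.0, 0.0]]
left mm [-0.1  0.1  0. ] deg 0.0
```

View pics/b_w.png

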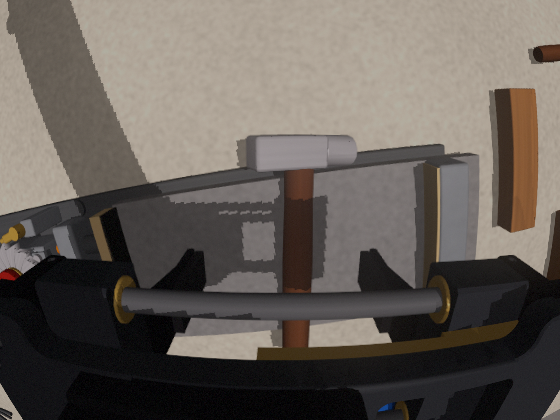

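View pics/b_t.png

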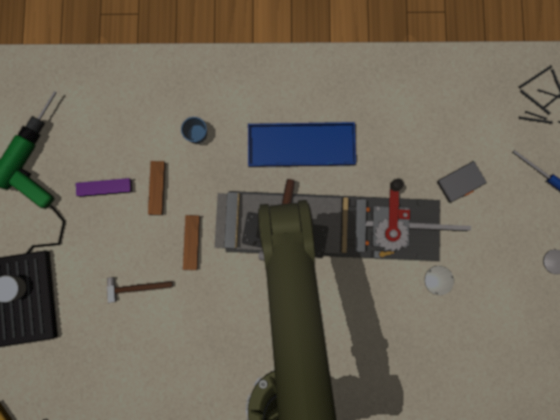

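View pics/b_s.png

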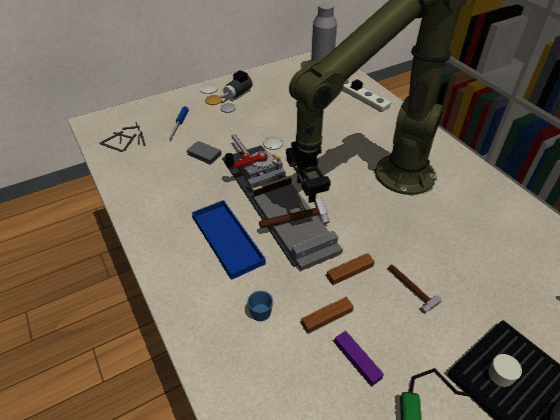

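Nothing was hidden behind the arm, so there are two staves. The hammer handle lies between the fingers at about (298,250) in the wrist view. I'll correct 15 mm and descend.

>>> {"fn": "step_arm", "kwargs": {
  "series": [
    [0, 0, 0, 0.1, 0.5, 0, 87],
    [0, 0, 0, 0, 0, 0.95, 87],
    [0, 0, 0, 0, 0, 0.95, 87],
    [0, 0, 0, 0, 0, 0.95, 87],
    [0, 0, 0, 0, 0, 0.35, 87]
  ]
}}

```text
time: 2.85
tcp_pos: [0.4531, 0.0384, 0.0566]
ee_rot: [0.267, 3.125, 0.013]
force: [-0.9, 0.1, 1.0]
opening: 0.0871
```

Run:
```python
from h import *
p,q=plan(.451,.026,.053,79.6)
```

```text
now [0.4531 0.0384 0.0566] t 2.85 open 0.0871 F [-0.9  0.1  1. ]
[[0.06, 0.03, 0.08, 0.0, -0.42, 0.12], [0.0, 0.0, 0.0, 0.0, 0.0, 0.0], [0.0, 0.0, 0.0, 0.0, 0.0, 0.0], [0.0, 0.0, 0.0, 0.0, 0.0, 0.0], [0.0, 0.0, 0.0, 0.0, 0.0, 0.0]]
left mm [0.  0.  0.1] deg 0.0
```

>>> {"fn": "step_arm", "kwargs": {
  "series": [
    [0, 0, 0, 0, -0.4, 0.1, 87],
    [0, 0, 0, 0, 0, 0, 87],
    [0, 0, 0, 0, 0, 0, 20],
    [0, 0, 0, 0, 0, 0, 10],
    [0, 0, 0, 0, 0, 0, 10]
  ],
  "squeeze": 40
}}

```text
time: 3.35
tcp_pos: [0.4522, 0.0277, 0.0558]
ee_rot: [0.262, 3.123, 0.016]
force: [0.1, 0.1, 0.6]
opening: 0.0702
```

>>> {"fn": "step_arm", "kwargs": {
  "series": [
    [0, 0, 0, 0, 0, 0, 10],
    [0, 0, 0, 0, 0, 0, 10],
    [0, 0, 0, 0, 0, 0, 10],
    [0, 0, 0, 0, 0, 0, 10],
    [0, 0, 0, 0, 0, 0, 10]
  ]
}}

```text
time: 3.85
tcp_pos: [0.4533, 0.028, 0.0572]
ee_rot: [0.261, 3.12, 0.017]
force: [-0.5, -1.8, 0.4]
opening: 0.031
```

Run:
```python
from h import *
p,q=plan(.455,.03,.15,79.6)
```

```text
now [0.4533 0.028  0.0572] t 3.85 open 0.031 F [-0.5 -1.8  0.4]
[[0.09, 0.07, 0.1, -0.02, 0.03, -0.95], [0.0, 0.0, 0.0, -0.01, 0.03, -0.95], [0.0, 0.0, 0.0, -0.02, 0.02, -0.95], [0.0, 0.0, 0.0, 0.0, 0.01, -0.24], [0.0, 0.0, 0.0, 0.0, 0.0, 0.0]]
left mm [ 0.  -0.1  0.1] deg 0.0
```

>>> {"fn": "step_arm", "kwargs": {
  "series": [
    [0, 0, 0, 0, 0, 0.15, 10],
    [0, 0, 0, 0, 0, 0, 10],
    [0, 0, 0, 0, 0, 0, 10],
    [0, 0, 0, 0, 0, 0, 10],
    [0, 0, 0, 0, 0, 0, 10]
  ],
  "squeeze": 50
}}

```text
time: 4.35
tcp_pos: [0.454, 0.0277, 0.0542]
ee_rot: [0.259, 3.12, 0.017]
force: [-0.5, -0.2, 3.3]
opening: 0.0243
```

>>> {"fn": "step_arm", "kwargs": {
  "series": [
    [0, 0, 0, 0, 0, -0.5, 10],
    [0, 0, 0, 0, 0, -0.95, 10],
    [0, 0, 0, 0, 0, -0.95, 10],
    [0, 0, 0, 0, 0, -0.8, 10],
    [0, 0, 0, 0, 0, 0, 10]
  ]
}}

```text
time: 4.85
tcp_pos: [0.4485, 0.0267, 0.1472]
ee_rot: [0.262, 3.13, 0.012]
force: [1.1, -0.8, -3.6]
opening: 0.0238
```

Run:
```python
from h import *
p,q=plan(.7166,.0095,.13,0)
p,q=plan(.7166,.0095,.13,0,pos=p,rot=q)
p,q=plan(.7166,.0095,.13,0,pos=p,rot=q)
```

```text
now [0.4485 0.0267 0.1472] t 4.85 open 0.0238 F [ 1.1 -0.8 -3.6]
[[0.0, 0.0, 0.95, -0.95, 0.1, 0.06], [0.0, 0.0, 0.95, -0.95, 0.23, 0.06], [0.0, 0.0, 0.95, -0.95, 0.37, 0.07], [0.0, -0.01, 0.95, -0.95, 0.52, 0.07], [0.01, -0.01, 0.95, -0.95, 0.69, 0.08]]
left mm [112.1  -7.3  -7.2] deg 42.4
now [0.4485 0.0267 0.1472] t 4.85 open 0.0238 F [ 1.1 -0.8 -3.6]
[[0.01, 0.0, 0.95, -0.95, 0.91, 0.09], [0.0, -0.01, 0.95, -0.76, 0.95, 0.08], [0.01, 0.0, 0.95, -0.57, 0.95, 0.07], [0.0, -0.01, 0.95, -0.04, 0.1, 0.01], [0.01, 0.0, 0.95, 0.0, 0.0, 0.0]]
left mm [-0.1  0.   0.1] deg 4.4
now [0.4485 0.0267 0.1472] t 4.85 open 0.0238 F [ 1.1 -0.8 -3.6]
[[0.0, 0.0, 0.56, 0.0, 0.0, 0.0], [0.0, 0.0, 0.0, 0.0, 0.0, 0.0], [0.0, 0.0, 0.0, 0.0, 0.0, 0.0], [0.0, 0.0, 0.0, 0.0, 0.0, 0.0], [0.0, 0.0, 0.0, 0.0, 0.0, 0.0]]
left mm [-0.1  0.   0.1] deg 0.1
```

Weight of 3.6 N shows the hammer is held. Swinging it to the tray, head towards +y.

>>> {"fn": "step_arm", "kwargs": {
  "series": [
    [0, 0, 0.95, -0.95, 0.1, 0, 10],
    [0, 0, 0.95, -0.95, 0.25, 0, 10],
    [0, 0, 0.95, -0.95, 0.4, 0.05, 10],
    [0, 0, 0.95, -0.95, 0.5, 0.05, 10],
    [0, 0, 0.95, -0.95, 0.7, 0.05, 10]
  ]
}}

```text
time: 5.35
tcp_pos: [0.6008, 0.0177, 0.1309]
ee_rot: [-1.292, -2.847, -0.005]
force: [0.2, -0.5, -2.4]
opening: 0.0237
```

Run:
```python
from h import *
p,q=plan(.7166,.0095,.13,0)
p,q=plan(.7166,.0095,.13,0,pos=p,rot=q)
```

```text
now [0.6008 0.0177 0.1309] t 5.35 open 0.0237 F [ 0.2 -0.5 -2.4]
[[-0.01, -0.02, 0.95, -0.95, 0.94, -0.01], [-0.01, -0.02, 0.95, -0.73, 0.95, 0.0], [-0.01, -0.02, 0.95, -0.55, 0.95, 0.0], [-0.01, -0.01, 0.95, -0.09, 0.22, 0.0], [-0.02, -0.02, 0.95, 0.0, 0.0, 0.0]]
left mm [ 0. -0.  0.] deg 3.2
now [0.6008 0.0177 0.1309] t 5.35 open 0.0237 F [ 0.2 -0.5 -2.4]
[[0.0, 0.0, 0.4, 0.0, 0.0, 0.0], [0.0, 0.0, 0.0, 0.0, 0.0, 0.0], [0.0, 0.0, 0.0, 0.0, 0.0, 0.0], [0.0, 0.0, 0.0, 0.0, 0.0, 0.0], [0.0, 0.0, 0.0, 0.0, 0.0, 0.0]]
left mm [ 0. -0.  0.] deg 0.1
```

>>> {"fn": "step_arm", "kwargs": {
  "series": [
    [0, 0, 0.95, -0.95, 0.95, 0, 10],
    [0, 0, 0.95, -0.75, 0.95, 0, 10],
    [0, 0, 0.95, -0.5, 0.9, 0, 10],
    [0, 0, 0.95, 0, 0.1, 0, 10],
    [0, 0, 0.95, 0, 0, 0, 10]
  ]
}}

```text
time: 5.85
tcp_pos: [0.713, 0.0097, 0.1091]
ee_rot: [-2.176, -2.235, 0.029]
force: [0.3, 0.3, -3.3]
opening: 0.0239
```

Run:
```python
from h import *
p,q=plan(.7166,.0095,.13,0)
c=eyes.read_camera("wrist"); cv2.imwrite("pics/c_w.png",c["frame"])
c,W=cloud("top"); cv2.imwrite("pics/c_t.png",c["frame"])
```

```text
now [0.713  0.0097 0.1091] t 5.85 open 0.0239 F [ 0.3  0.3 -3.3]
[[-0.21, -0.02, 0.19, -0.01, 0.1, -0.7], [0.0, 0.0, 0.0, 0.0, 0.0, 0.0], [0.0, 0.0, 0.0, 0.0, 0.0, 0.0], [0.0, 0.0, 0.0, 0.0, 0.0, 0.0], [0.0, 0.0, 0.0, 0.0, 0.0, 0.0]]
left mm [0. 0. 0.] deg 0.0
```

View pics/c_w.png

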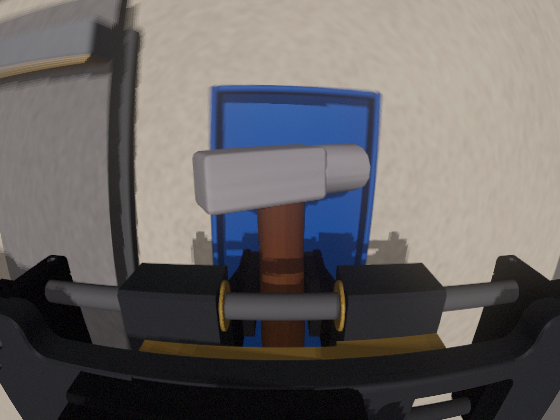

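View pics/c_t.png

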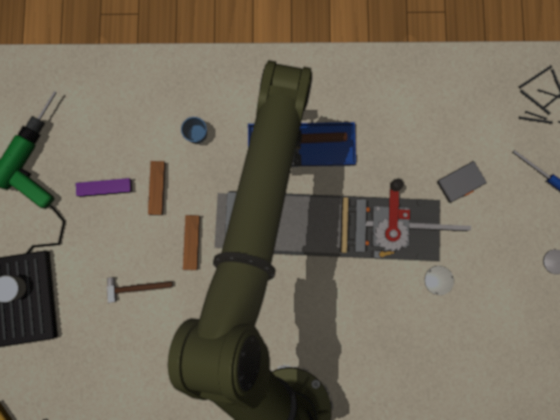

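Hammer held and over the tray: head at (282,178) in the wrist view, tray walls at about 212 and 380.

>>> {"fn": "step_arm", "kwargs": {
  "series": [
    [-0.2, 0, 0.2, 0, 0.2, 0.2, 10],
    [0, 0, 0, 0, 0, 0.6, 10],
    [0, 0, 0, 0, 0, 0.8, 10],
    [0, 0, 0, 0, 0, 0.5, 10],
    [0, 0, 0, 0, 0, 0, 10]
  ]
}}

```text
time: 6.45
tcp_pos: [0.7162, 0.0092, 0.04]
ee_rot: [-2.198, -2.24, 0.002]
force: [1.7, 0.7, 0.6]
opening: 0.0234
```

Run:
```python
from h import *
p,q=plan(.72,.0095,.032,0)
c=eyes.read_camera("wrist"); cv2.imwrite("pics/d_w.png",c["frame"])
```

```text
now [0.7162 0.0092 0.04  ] t 6.45 open 0.0234 F [1.7 0.7 0.6]
[[-0.02, -0.01, 0.13, 0.01, 0.13, 0.27], [0.0, 0.0, 0.0, 0.0, 0.0, 0.0], [0.0, 0.0, 0.0, 0.0, 0.0, 0.0], [0.0, 0.0, 0.0, 0.0, 0.0, 0.0], [0.0, 0.0, 0.0, 0.0, 0.0, 0.0]]
left mm [-0.1 -0.1  0.1] deg 0.0
```

View pics/d_w.png

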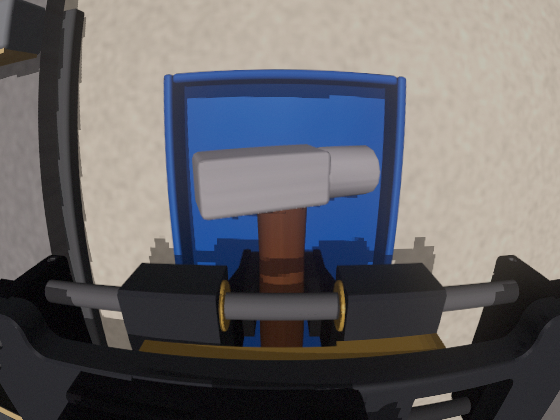

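Head sits inside the walls (195–378 versus 185–390). Lower and release.

>>> {"fn": "step_arm", "kwargs": {
  "series": [
    [0, 0, 0, 0, 0.1, 0.3, 10],
    [0, 0, 0, 0, 0, 0.1, 10],
    [0, 0, 0, 0, 0, 0, 48],
    [0, 0, 0, 0, 0, 0, 48],
    [0, 0, 0, 0, 0, 0, 48]
  ]
}}

```text
time: 7.0
tcp_pos: [0.7202, 0.0096, 0.035]
ee_rot: [-2.192, -2.245, -0.004]
force: [0.5, -0.5, 0.4]
opening: 0.0399
```

>>> {"fn": "step_arm", "kwargs": {
  "series": [
    [0, 0, 0, 0, 0, 0, 48],
    [0, 0, 0, 0, 0, -0.5, 48],
    [0, 0, 0, 0, 0, -0.95, 48],
    [0, 0, 0, 0, 0, -0.95, 48],
    [0, 0, 0, 0, 0, -0.95, 48]
  ]
}}

```text
time: 7.5
tcp_pos: [0.7167, 0.0095, 0.1349]
ee_rot: [-2.186, -2.241, 0.009]
force: [-0.3, 0.1, -0.5]
opening: 0.0477
```

Run:
```python
from h import *
p,q=plan(.72,.0095,.15,0,n=1)
c=eyes.read_camera("wrist"); cv2.imwrite("pics/e_w.png",c["frame"])
p,q=plan(.596,.365,.15,88.8)
p,q=plan(.596,.365,.15,88.8,pos=p,rot=q)
p,q=plan(.596,.365,.15,88.8,pos=p,rot=q)
```

```text
now [0.7167 0.0095 0.1349] t 7.5 open 0.0477 F [-0.3  0.1 -0.5]
[[-0.09, -0.03, 0.18, 0.0, 0.11, -0.5]]
left mm [-0.1 -0.1  0.1] deg 0.0
now [0.7197 0.0091 0.1414] t 7.55 open 0.0478 F [ 2.3 -1.   4.1]
[[0.0, 0.0, -0.95, 0.95, -0.3, -0.02], [0.0, 0.0, -0.95, 0.95, -0.17, -0.02], [0.0, 0.0, -0.95, 0.95, -0.04, -0.02], [0.0, 0.0, -0.95, 0.95, 0.08, -0.02], [0.0, 0.0, -0.95, 0.95, 0.21, -0.02]]
left mm [-76.  218.8   4.9] deg 49.4
now [0.7197 0.0091 0.1414] t 7.55 open 0.0478 F [ 2.3 -1.   4.1]
[[0.0, -0.01, -0.95, 0.95, 0.35, -0.02], [0.0, 0.0, -0.95, 0.95, 0.5, -0.02], [0.0, -0.01, -0.95, 0.95, 0.68, -0.02], [0.0, 0.0, -0.95, 0.95, 0.89, -0.02], [0.01, 0.0, -0.95, 0.78, 0.95, -0.02]]
left mm [-19.1  54.8   1.2] deg 11.4
now [0.7197 0.0091 0.1414] t 7.55 open 0.0478 F [ 2.3 -1.   4.1]
[[0.01, -0.01, -0.95, 0.59, 0.95, -0.02], [0.0, 0.0, -0.47, 0.33, 0.75, -0.02], [0.0, 0.0, 0.0, 0.0, 0.0, 0.0], [0.0, 0.0, 0.0, 0.0, 0.0, 0.0], [0.0, 0.0, 0.0, 0.0, 0.0, 0.0]]
left mm [-0.1 -0.1 -0. ] deg 0.0
```

View pics/e_w.png

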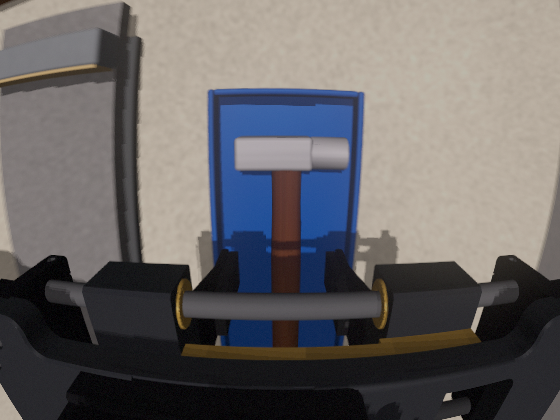

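The hammer lies in the tray, head at (290,153). Next is the far stave. Its TCP height is about 0.15, well over the 58 mm cup and clear of it.

>>> {"fn": "step_arm", "kwargs": {
  "series": [
    [0, 0, -0.95, 0.95, -0.3, 0, 60],
    [0, 0, -0.95, 0.95, -0.15, 0, 65],
    [0, 0, -0.95, 0.95, -0.05, 0, 65],
    [0, 0, -0.95, 0.95, 0.1, 0, 65],
    [0, 0, -0.95, 0.95, 0.2, 0, 65]
  ]
}}

```text
time: 8.05
tcp_pos: [0.675, 0.1409, 0.1514]
ee_rot: [1.32, 2.841, 0.007]
force: [0.1, 0.8, -0.8]
opening: 0.0648
```

>>> {"fn": "step_arm", "kwargs": {
  "series": [
    [0, 0, -0.95, 0.95, 0.35, 0, 65],
    [0, 0, -0.95, 0.95, 0.5, 0, 65],
    [0, 0, -0.95, 0.95, 0.7, 0, 65],
    [0, 0, -0.95, 0.95, 0.9, 0, 65],
    [0, 0, -0.95, 0.8, 0.95, 0, 65]
  ]
}}

```text
time: 8.55
tcp_pos: [0.6136, 0.3074, 0.157]
ee_rot: [0.285, 3.111, 0.004]
force: [-0.4, 0.7, -0.6]
opening: 0.0649
```

Run:
```python
from h import *
p,q=plan(.596,.365,.13,88.8)
c,W=cloud("top"); np.save("W1.npy",W); cv2.imwrite("pics/f_t.png",c["frame"])
```

```text
now [0.6136 0.3074 0.157 ] t 8.55 open 0.0649 F [-0.4  0.7 -0.6]
[[0.02, 0.1, -0.95, 0.5, 0.95, 0.48], [0.0, 0.02, -0.21, 0.32, 0.88, 0.41], [0.0, 0.0, 0.0, 0.0, 0.0, 0.0], [0.0, 0.0, 0.0, 0.0, 0.0, 0.0], [0.0, 0.0, 0.0, 0.0, 0.0, 0.0]]
left mm [-0.   0.  -0.1] deg 0.0
```

View pics/f_t.png

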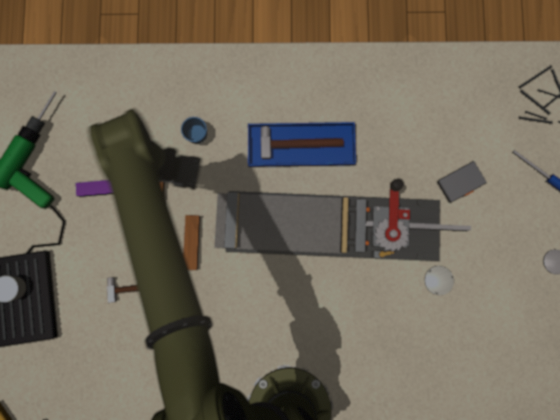

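The top view confirms the hammer in the tray at (300,143). Moving over the stave, then checking it in the wrist view.

>>> {"fn": "step_arm", "kwargs": {
  "series": [
    [0, 0.1, -0.95, 0.5, 0.95, 0.4, 65],
    [0, 0, -0.2, 0.3, 0.7, 0.3, 65],
    [0, 0, 0, 0, 0, 0, 65],
    [0, 0, 0, 0, 0, 0, 65],
    [0, 0, 0, 0, 0, 0, 65]
  ]
}}

```text
time: 9.1
tcp_pos: [0.5915, 0.3708, 0.1389]
ee_rot: [0.017, 3.137, 0.013]
force: [0.3, 0.8, -0.9]
opening: 0.0648
```

Run:
```python
from h import *
p,q=plan(.596,.3655,.13,88.8)
c=eyes.read_camera("wrist"); cv2.imwrite("pics/g_w.png",c["frame"])
```

```text
now [0.5915 0.3708 0.1389] t 9.1 open 0.0648 F [ 0.3  0.8 -0.9]
[[0.06, 0.03, 0.07, -0.15, -0.18, 0.3], [0.0, 0.0, 0.0, 0.0, 0.0, 0.0], [0.0, 0.0, 0.0, 0.0, 0.0, 0.0], [0.0, 0.0, 0.0, 0.0, 0.0, 0.0], [0.0, 0.0, 0.0, 0.0, 0.0, 0.0]]
left mm [0.  0.1 0.1] deg 0.1
```

View pics/g_w.png

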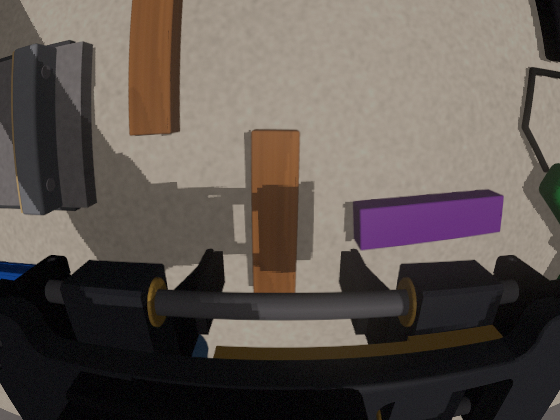

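>>> {"fn": "step_arm", "kwargs": {
  "series": [
    [0, 0, 0.1, -0.15, -0.2, 0.5, 65],
    [0, 0, 0, 0, 0, 0.95, 65],
    [0, 0, 0, 0, 0, 0.95, 65],
    [0, 0, 0, 0, 0, 0.9, 65],
    [0, 0, 0, 0, 0, 0.2, 65]
  ]
}}

```text
time: 9.65
tcp_pos: [0.6048, 0.3538, 0.0314]
ee_rot: [0.068, 3.128, 0.009]
force: [0.1, -0.2, -0.3]
opening: 0.0649
```

Run:
```python
from h import *
p,q=plan(.596,.3655,.024,88.8,n=2)
```

```text
now [0.6048 0.3538 0.0314] t 9.65 open 0.0649 F [ 0.1 -0.2 -0.3]
[[0.04, 0.09, -0.16, 0.31, 0.38, 0.24], [0.0, 0.0, 0.0, 0.0, 0.0, 0.0]]
left mm [-0.1 -0.1 -0.1] deg 0.0
```

>>> {"fn": "step_arm", "kwargs": {
  "series": [
    [0, 0, -0.1, 0.25, 0.3, 0.2, 65],
    [0, 0, 0, 0, 0, 0, 65],
    [0, 0, 0, 0, 0, 0, 30],
    [0, 0, 0, 0, 0, 0, 20],
    [0, 0, 0, 0, 0, 0, 20]
  ],
  "squeeze": 40
}}

```text
time: 10.15
tcp_pos: [0.5999, 0.362, 0.0273]
ee_rot: [0.051, 3.125, 0.009]
force: [-0.1, -0.2, 1.3]
opening: 0.0485
```

>>> {"fn": "step_arm", "kwargs": {
  "series": [
    [0, 0, 0, 0, 0, 0, 20],
    [0, 0, 0, 0, 0, 0, 20],
    [0, 0, 0, 0, 0, 0, 20],
    [0, 0, 0, 0, 0, 0, 20],
    [0, 0, 0, 0, 0, 0, 20]
  ]
}}

```text
time: 10.65
tcp_pos: [0.6003, 0.3624, 0.0286]
ee_rot: [0.051, 3.123, 0.011]
force: [-0.1, 0.4, -1.1]
opening: 0.0377
```

Run:
```python
from h import *
p,q=plan(.596,.3655,.12,88.8,n=5)
```

```text
now [0.6003 0.3624 0.0286] t 10.65 open 0.0377 F [-0.1  0.4 -1.1]
[[0.05, 0.13, -0.08, 0.03, 0.04, -0.95], [0.0, 0.0, 0.0, 0.05, 0.03, -0.95], [0.0, 0.0, 0.0, 0.04, 0.03, -0.95], [0.0, 0.0, 0.0, 0.01, 0.01, -0.2], [0.0, 0.0, 0.0, 0.0, 0.0, 0.0]]
left mm [-0.  -0.1 -0.1] deg 0.0
```

Run:
```python
from h import *
x,y=b2w(.0045,.09); print(x,y)
p,q=plan(.596,.3655,.13,87.27,n=3)
p,q=plan(x,y,.14,87.27,pos=p,rot=q)
p,q=plan(x,y,.14,87.27,pos=p,rot=q)
```

```text
0.5033815443861672 0.08788352400632891
now [0.6003 0.3624 0.0286] t 10.65 open 0.0377 F [-0.1  0.4 -1.1]
[[0.06, 0.13, 0.11, 0.02, 0.03, -0.95], [0.0, 0.0, 0.0, 0.04, 0.03, -0.95], [0.0, 0.0, 0.0, 0.05, 0.03, -0.95]]
left mm [-0.7  0.4 15.9] deg 0.0
now [0.6003 0.3624 0.0286] t 10.65 open 0.0377 F [-0.1  0.4 -1.1]
[[0.0, 0.0, 0.0, 0.27, -0.95, -0.09], [0.0, 0.0, 0.0, 0.27, -0.95, -0.09], [0.0, 0.0, 0.0, 0.27, -0.95, -0.09], [0.0, 0.0, 0.0, 0.27, -0.95, -0.09], [0.0, 0.0, 0.0, 0.27, -0.95, -0.08]]
left mm [ -46.  -136.8   12.6] deg 0.0
now [0.6003 0.3624 0.0286] t 10.65 open 0.0377 F [-0.1  0.4 -1.1]
[[0.0, 0.0, 0.0, 0.27, -0.95, -0.09], [0.0, 0.0, 0.0, 0.27, -0.95, -0.08], [0.0, 0.0, 0.0, 0.27, -0.95, -0.09], [0.0, 0.0, 0.0, 0.27, -0.95, -0.08], [0.0, 0.0, 0.0, 0.23, -0.83, -0.08]]
left mm [-0.1  0.  -0.1] deg 0.0
```

>>> {"fn": "step_arm", "kwargs": {
  "series": [
    [0.05, 0.1, 0.1, 0, 0, -0.6, 20],
    [0, 0, 0, 0, 0, -0.95, 20],
    [0, 0, 0, 0, 0, -0.95, 20],
    [0, 0, 0, 0, 0, -0.8, 20],
    [0, 0, 0, 0.3, -0.95, -0.1, 20]
  ]
}}

```text
time: 11.15
tcp_pos: [0.5871, 0.3373, 0.1305]
ee_rot: [-0.066, -3.139, 0.002]
force: [-0.2, 0.8, -1.9]
opening: 0.0374
```

>>> {"fn": "step_arm", "kwargs": {
  "series": [
    [0, 0, 0, 0.27, -0.95, 0, 20],
    [0, 0, 0, 0.27, -0.95, 0, 20],
    [0, 0, 0, 0.27, -0.95, 0, 20],
    [0, 0, 0, 0.27, -0.95, 0, 20],
    [0, 0, 0, 0.27, -0.95, 0, 20]
  ]
}}

```text
time: 11.65
tcp_pos: [0.5393, 0.1926, 0.132]
ee_rot: [0.062, 3.14, 0.001]
force: [-0.5, 0.3, -1.3]
opening: 0.0376
```

Run:
```python
from h import *
x,y=b2w(.0045,.09); print(x,y)
p,q=plan(x,y,.14,87.27)
c=eyes.read_camera("wrist"); cv2.imwrite("pics/h_w.png",c["frame"])
```

```text
0.5033815443861672 0.08788352400632891
now [0.5393 0.1926 0.132 ] t 11.65 open 0.0376 F [-0.5  0.3 -1.3]
[[0.0, 0.01, 0.06, 0.28, -0.95, -0.07], [0.0, 0.0, 0.0, 0.28, -0.95, -0.07], [0.0, 0.0, 0.0, 0.28, -0.95, -0.07], [0.0, 0.0, 0.0, 0.2, -0.69, -0.06], [0.0, 0.0, 0.0, 0.0, 0.0, 0.0]]
left mm [ 0.1 -0.1 -0.1] deg 0.0
```

View pics/h_w.png

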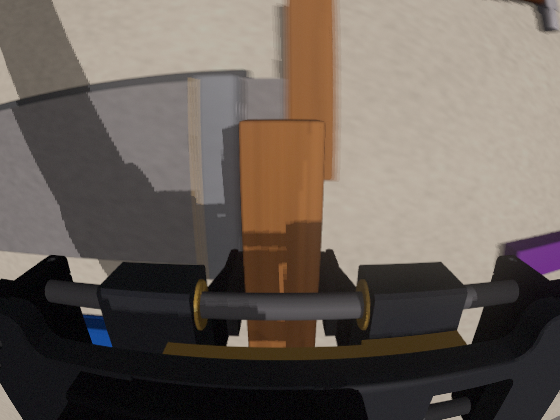

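Stave held straight, at (283,200). Continue over the bed, with less travel to allow for carry-over.

>>> {"fn": "step_arm", "kwargs": {
  "series": [
    [0, 0, 0.05, 0.28, -0.95, 0, 20],
    [0, 0, 0, 0.28, -0.95, 0, 20],
    [0, 0, 0, 0.28, -0.95, 0, 20],
    [0, 0, 0, 0.05, -0.2, 0, 20],
    [0, 0, 0, 0, 0, 0, 20]
  ]
}}

```text
time: 12.2
tcp_pos: [0.5052, 0.0906, 0.1325]
ee_rot: [-0.09, -3.14, 0.004]
force: [0.1, 0.9, -0.8]
opening: 0.0378
```

Run:
```python
from h import *
x,y=b2w(.0045,.09); print(x,y)
p,q=plan(x,y,.1,87.27)
```

```text
0.5033815443861672 0.08788352400632891
now [0.5052 0.0906 0.1325] t 12.2 open 0.0378 F [ 0.1  0.9 -0.8]
[[-0.02, 0.0, -0.07, 0.05, -0.08, 0.95], [0.0, 0.0, 0.0, 0.0, -0.01, 0.13], [0.0, 0.0, 0.0, 0.0, 0.0, 0.0], [0.0, 0.0, 0.0, 0.0, 0.0, 0.0], [0.0, 0.0, 0.0, 0.0, 0.0, 0.0]]
left mm [-0.2 -0.  -0.1] deg 0.0
```

>>> {"fn": "step_arm", "kwargs": {
  "series": [
    [0, 0, -0.1, 0, 0, 0.5, 20],
    [0, 0, 0, 0, 0, 0.9, 20],
    [0, 0, 0, 0, 0, 0.6, 20],
    [0, 0, 0, 0, 0, 0, 20],
    [0, 0, 0, 0, 0, 0, 20]
  ]
}}

```text
time: 12.7
tcp_pos: [0.5083, 0.0963, 0.0724]
ee_rot: [0.059, 3.137, 0.002]
force: [0.4, -0.4, -0.7]
opening: 0.0373
```

Run:
```python
from h import *
x,y=b2w(.0045,.09); print(x,y)
p,q=plan(x,y,.0585,87.27,n=2)
```

```text
0.5033815443861672 0.08788352400632891
now [0.5083 0.0963 0.0724] t 12.7 open 0.0373 F [ 0.4 -0.4 -0.7]
[[0.01, 0.03, 0.07, 0.16, -0.29, 0.46], [0.0, 0.0, 0.0, 0.0, 0.0, 0.0]]
left mm [ 0.1  0.  -0.1] deg 0.0
```

>>> {"fn": "step_arm", "kwargs": {
  "series": [
    [0, 0, 0, 0.15, -0.35, 0.25, 20],
    [0, 0, 0, 0, 0, 0.1, 20],
    [0, 0, 0, 0, 0, 0, 20],
    [0, 0, 0, 0, 0, 0, 20],
    [0, 0, 0, 0, 0, 0, 20]
  ]
}}

```text
time: 13.2
tcp_pos: [0.5052, 0.0865, 0.0639]
ee_rot: [0.058, 3.133, 0.005]
force: [0.2, -0.2, -0.8]
opening: 0.0379
```

Run:
```python
from h import *
x,y=b2w(.0045,.09); print(x,y)
p,q=plan(x,y,.0585,87.27,n=2)
c=eyes.read_camera("wrist"); cv2.imwrite("pics/i_w.png",c["frame"])
```

```text
0.5033815443861672 0.08788352400632891
now [0.5052 0.0865 0.0639] t 13.2 open 0.0379 F [ 0.2 -0.2 -0.8]
[[0.02, 0.06, 0.08, 0.06, 0.04, 0.18], [0.0, 0.0, 0.0, 0.0, 0.0, 0.0]]
left mm [-0.1  0.1 -0. ] deg 0.0
```

View pics/i_w.png

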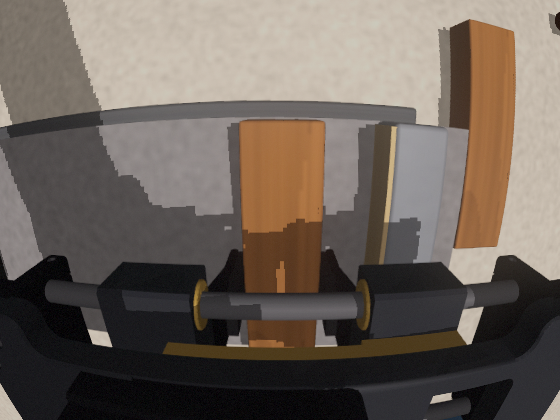

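Stave hovering over the bed, parallel to the fence (fence face at x≈385). Lower the last 5 mm and release with a small opening.

>>> {"fn": "step_arm", "kwargs": {
  "series": [
    [0, 0.05, 0.1, 0.05, 0, 0.15, 20],
    [0, 0, 0, 0, 0, 0.1, 20],
    [0, 0, 0, 0, 0, 0, 20],
    [0, 0, 0, 0, 0, 0.05, 47],
    [0, 0, 0, 0, 0, 0, 47]
  ]
}}

```text
time: 13.75
tcp_pos: [0.5048, 0.0871, 0.0574]
ee_rot: [0.082, 3.139, 0.007]
force: [-0.4, -0.2, -0.1]
opening: 0.0446
```

Run:
```python
from h import *
x,y=b2w(.0045,.09)
p,q=plan(x,y,.0585,87.27,n=2)
```

```text
now [0.5048 0.0871 0.0574] t 13.75 open 0.0446 F [-0.4 -0.2 -0.1]
[[0.03, 0.01, -0.03, 0.05, 0.02, -0.04], [0.0, 0.0, 0.0, 0.0, 0.0, 0.0]]
left mm [ 0.1  0.1 -0.1] deg 0.1
```

Lift straight up.

>>> {"fn": "step_arm", "kwargs": {
  "series": [
    [0, 0, 0, 0, 0, -0.1, 47],
    [0, 0, 0, 0, 0, -0.6, 47],
    [0, 0, 0, 0, 0, -0.95, 47],
    [0, 0, 0, 0, 0, -0.95, 47],
    [0, 0, 0, 0, 0, -0.5, 50]
  ]
}}

```text
time: 14.25
tcp_pos: [0.5022, 0.0861, 0.1501]
ee_rot: [-0.083, -3.135, -0.002]
force: [-0.4, 0.2, -0.2]
opening: 0.0486
```

Run:
```python
from h import *
p,q=plan(.4445,.2665,.14,88.6,n=5)
c=eyes.read_camera("wrist"); cv2.imwrite("pics/j_w.png",c["frame"])
c,W=cloud("scene"); z=W[...,2]; f=c["frame"]; hsv=cv2.cvtColor(f,cv2.COLOR_BGR2HSV)
m=(hsv[...,0]<14)&(hsv[...,1]>110)&(W[...,0]<.7)&(W[...,0]>.35)&(W[...,1]<.5)&(W[...,1]>-.15)&(z>.02)&(z<.07)
for mm,s,ce in comps(m,60):
    top=mm&(z>np.nanmax(np.where(mm,z,np.nan))-.008)
    r,zz=rect(W,top); print(ce.round(),"ctr",np.round(r[0],1),np.round(r[1],1),round(r[2],1),zz.round(4))
```

```text
now [0.5022 0.0861 0.1501] t 14.25 open 0.0486 F [-0.4  0.2 -0.2]
[[0.01, -0.04, -0.2, 0.36, 0.95, 0.06], [0.0, 0.0, 0.0, 0.33, 0.95, 0.05], [0.0, 0.0, 0.0, 0.33, 0.95, 0.05], [0.0, 0.0, 0.0, 0.33, 0.95, 0.05], [0.0, 0.0, 0.0, 0.33, 0.95, 0.06]]
left mm [-11.6  36.4  -2.1] deg 0.0
[305. 230.] ctr [499.3  90.5] [ 42.2 148. ] 86.2 0.0604
[345. 256.] ctr [434.3 226.5] [ 39.  145.4] 87.1 0.031
```

View pics/j_w.png

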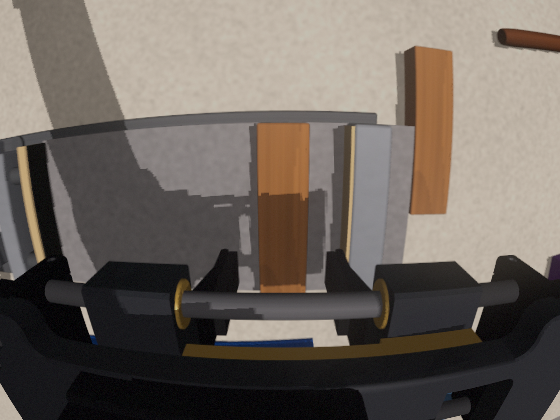

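Stave 1 lies on the bed, but stave 2 has been knocked from (0.444,0.267) to about (0.434,0.2265). Let me re-measure it and the plate beside it.

Run:
```python
from h import *
c,W=cloud("top"); z=W[...,2]; X=W[...,0];Y=W[...,1]
cv2.imwrite("pics/k_t.png",c["frame"]); hsv=cv2.cvtColor(c["frame"],cv2.COLOR_BGR2HSV)
m=(hsv[...,0]<14)&(hsv[...,1]>110)&(X<.7)&(X>.35)&(Y<.5)&(Y>-.15)&(z>.015)&(z<.07)
for mm,s,ce in comps(m,60):
    r,zz=rect(W,mm); print(ce.round(),"ctr",np.round(r[0],1),np.round(r[1],1),round(r[2],1),zz.round(4))
W0=np.load("W0.npy"); X,Y,Z=W0[...,0],W0[...,1],W0[...,2]
for y in np.arange(.16,.215,.005):
    m=(abs(Y-y)<.003)&(X>.44)&(X<.5); print(round(y,3),np.nanmedian(Z[m]).round(4) if m.any() else None)
p,q=plan(.4345,.2265,.14,87.1,n=5)
```

```text
[207. 247.] ctr [435.3 222.4] [ 37.5 143.8] 87.9 0.0278
0.16 0.0596
0.165 0.0599
0.17 0.0581
0.175 0.0287
0.18 0.031
0.185 0.0305
0.19 0.0293
0.195 0.0297
0.2 0.0297
0.205 -0.0003
0.21 -0.0003
now [0.5018 0.0862 0.1486] t 14.4 open 0.0497 F [ 0.6  0.2 -0.6]
[[0.01, -0.04, -0.01, 0.52, 0.95, 0.06], [0.0, 0.0, 0.0, 0.52, 0.95, 0.06], [0.0, 0.0, 0.0, 0.52, 0.95, 0.06], [0.0, 0.0, 0.0, 0.51, 0.95, 0.06], [0.0, 0.0, 0.0, 0.41, 0.75, 0.05]]
left mm [-0.   0.1 -0. ] deg 0.0
```

View pics/k_t.png

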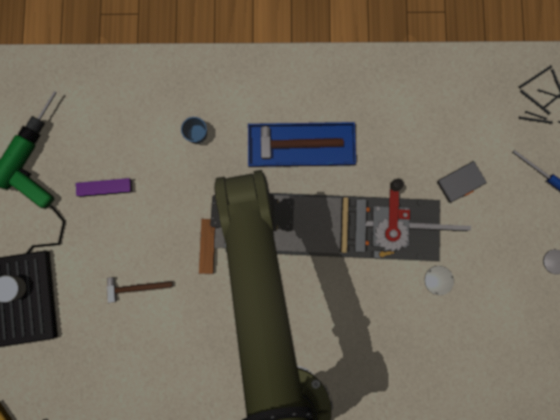

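Stave 2 (207,247) now lies against the cramp's end (30 mm high, up to y≈0.203), so its middle can't be straddled. Its near part, x<0.428, overhangs free of the bed, so I'll grip it at x≈0.402 with a strong squeeze.

Run:
```python
from h import *
p,q=plan(.402,.224,.13,87.5,n=5)
```

```text
now [0.5018 0.0862 0.1486] t 14.4 open 0.0497 F [ 0.6  0.2 -0.6]
[[0.01, -0.04, -0.06, 0.77, 0.95, 0.14], [0.0, 0.0, 0.0, 0.75, 0.95, 0.13], [0.0, 0.0, 0.0, 0.76, 0.95, 0.13], [0.0, 0.0, 0.0, 0.75, 0.95, 0.14], [0.0, 0.0, 0.0, 0.5, 0.63, 0.09]]
left mm [-0.1  0.1  0.1] deg 0.0
```

>>> {"fn": "step_arm", "kwargs": {
  "series": [
    [0, 0, -0.05, 0.75, 0.95, 0.1, 57],
    [0, 0, 0, 0.75, 0.95, 0.1, 57],
    [0, 0, 0, 0.75, 0.95, 0.1, 57],
    [0, 0, 0, 0.6, 0.7, 0, 57],
    [0, 0, 0, 0, 0, 0, 57]
  ]
}}

```text
time: 14.9
tcp_pos: [0.4158, 0.1975, 0.1328]
ee_rot: [-0.077, -3.127, 0.007]
force: [-0.6, -0.2, -0.3]
opening: 0.057
```

>>> {"fn": "step_arm", "kwargs": {
  "series": [
    [0, 0, 0, 0, 0, 0, 57],
    [0, 0, 0, 0, 0, 0, 57],
    [0, 0, 0, 0, 0, 0, 57],
    [0, 0, 0, 0, 0, 0, 57],
    [0, 0, 0, 0, 0, 0, 57]
  ]
}}

```text
time: 15.4
tcp_pos: [0.416, 0.1939, 0.1298]
ee_rot: [-0.083, -3.124, 0.013]
force: [0.4, -0.2, -0.2]
opening: 0.0569
```

Run:
```python
from h import *
p,q=plan(.402,.224,.13,87.5,n=2)
c=eyes.read_camera("wrist"); cv2.imwrite("pics/l_w.png",c["frame"])
```

```text
now [0.416  0.1939 0.1298] t 15.4 open 0.0569 F [ 0.4 -0.2 -0.2]
[[-0.06, -0.12, -0.07, 0.51, 0.95, -0.01], [0.0, 0.0, 0.0, 0.01, 0.03, 0.0]]
left mm [-0.  -0.1 -0.1] deg 0.0
```

View pics/l_w.png

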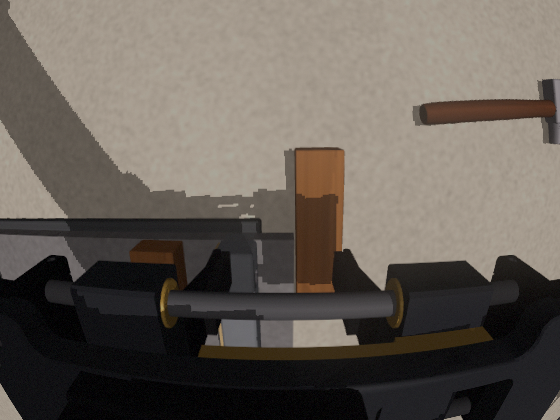

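>>> {"fn": "step_arm", "kwargs": {
  "series": [
    [0, -0.1, -0.05, 0.4, 0.8, 0, 57],
    [0, 0, 0, 0, 0, 0, 57],
    [0, 0, 0, 0, 0, 0, 57],
    [0, 0, 0, 0, 0, 0, 57],
    [0, 0, 0, 0, 0, 0, 57]
  ]
}}

```text
time: 15.95
tcp_pos: [0.4069, 0.2173, 0.1303]
ee_rot: [-0.079, -3.14, 0.014]
force: [-0.3, 0.3, 0.8]
opening: 0.0569
```

Run:
```python
from h import *
p,q=plan(.402,.224,.13,87.5,n=2)
c=eyes.read_camera("wrist"); f=c["frame"]
# project stave corners, bed end corners, fingertip point into fisheye
V=c["view"]
def pr(p):
    a=V[:3,:3]@np.array(p)+V[:3,3]; r=np.hypot(a[0],a[1]); th=np.arctan2(r,a[2]); 
    return int(c["cx"]+c["fx"]*th*a[0]/r), int(c["cy"]+c["fy"]*th*a[1]/r)
s=monitor.get_state(); t=s["tcp_pos"]
for p,col in [([.402,.224,.028],(0,0,255)),([*b2w(-.075,.2),.03],(0,255,0)),([t[0],t[1],.028],(255,255,0)),([.3615,.224,.028],(255,0,255))]:
    print(pr(p)); cv2.circle(f,pr(p),4,col,-1)
cv2.imwrite("pics/m_w.png",f)
```

```text
now [0.4069 0.2173 0.1303] t 15.95 open 0.0569 F [-0.3  0.3  0.8]
[[-0.06, 0.0, -0.05, 0.17, 0.21, 0.01], [0.0, 0.0, 0.0, 0.0, 0.0, 0.0]]
left mm [-0.1  0.1  0. ] deg 0.0
(290, 213)
(264, 247)
(282, 219)
(288, 162)
```

View pics/m_w.png

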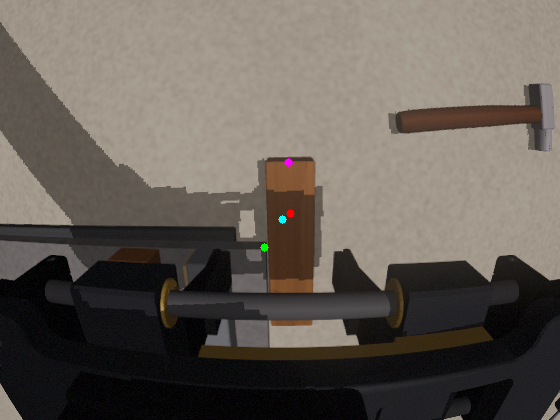

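Projections agree with the picture: grasp spot (290,213), bed corner (264,247). Nudge to x≈0.399, let it settle, then descend.

>>> {"fn": "step_arm", "kwargs": {
  "series": [
    [0, 0, 0, 0.2, 0.2, 0.2, 57],
    [0, 0, 0, 0, 0, 0.6, 57],
    [0, 0, 0, 0, 0, 0.9, 57],
    [0, 0, 0, 0, 0, 0.6, 57],
    [0, 0, 0, 0, 0, 0, 57]
  ]
}}

```text
time: 16.5
tcp_pos: [0.4004, 0.2245, 0.0587]
ee_rot: [0.082, 3.14, -0.01]
force: [0.0, -0.3, -0.1]
opening: 0.0566
```

Run:
```python
from h import *
p,q=plan(.399,.224,.025,87.5,n=2)
```

```text
now [0.4004 0.2245 0.0587] t 16.5 open 0.0566 F [ 0.  -0.3 -0.1]
[[-0.05, 0.0, -0.06, 0.04, -0.01, 0.95], [0.0, 0.0, 0.0, 0.01, 0.0, 0.17]]
left mm [ 0.1 -0.1 -0.1] deg 0.0
```

>>> {"fn": "step_arm", "kwargs": {
  "series": [
    [0, 0, 0, 0, 0, 0.6, 57],
    [0, 0, 0, 0, 0, 0.5, 57],
    [0, 0, 0, 0, 0, 0.1, 57],
    [0, 0, 0, 0, 0, 0, 30],
    [0, 0, 0, 0, 0, 0, 20]
  ],
  "squeeze": 60
}}

```text
time: 17.0
tcp_pos: [0.401, 0.2262, 0.0243]
ee_rot: [0.082, 3.139, -0.007]
force: [0.2, -0.1, -0.0]
opening: 0.0477
```

>>> {"fn": "step_arm", "kwargs": {
  "series": [
    [0, 0, 0, 0, 0, 0, 20],
    [0, 0, 0, 0, 0, 0, 20],
    [0, 0, 0, 0, 0, 0, 20],
    [0, 0, 0, 0, 0, 0, 20],
    [0, 0, 0, 0, 0, 0, 20]
  ]
}}

```text
time: 17.5
tcp_pos: [0.402, 0.227, 0.0264]
ee_rot: [0.082, 3.136, -0.003]
force: [-0.6, -0.3, -0.5]
opening: 0.0374
```

Run:
```python
from h import *
p,q=plan(.399,.224,.12,87.5,n=2)
```

```text
now [0.402  0.227  0.0264] t 17.5 open 0.0374 F [-0.6 -0.3 -0.5]
[[-0.01, 0.03, -0.06, 0.02, -0.03, -0.95], [0.0, 0.0, 0.0, 0.03, -0.03, -0.95]]
left mm [-1.3 -1.4 36.6] deg 0.0
```

>>> {"fn": "step_arm", "kwargs": {
  "series": [
    [0, 0, 0, 0, 0.2, -0.3, 20],
    [0, 0, 0, 0, 0, -0.6, 20],
    [0, 0, 0, 0, 0, -0.95, 20],
    [0, 0, 0, 0, 0, -0.95, 20],
    [0, 0, 0, 0, 0, -0.4, 20]
  ]
}}

```text
time: 18.0
tcp_pos: [0.4003, 0.2341, 0.1256]
ee_rot: [0.082, 3.14, -0.008]
force: [-0.1, 0.2, -1.5]
opening: 0.0376
```

Run:
```python
from h import *
c=eyes.read_camera("wrist"); cv2.imwrite("pics/n_w.png",c["frame"])
c=eyes.read_camera("scene"); cv2.imwrite("pics/n_s.png",c["frame"])
x,y=b2w(-.033,.02); print(x,y)
p,q=plan(x,y,.14,87.27)
p,q=plan(x,y,.14,87.27,pos=p,rot=q)
```

```text
0.4625900418206815 0.01974907370070181
now [0.4004 0.2341 0.1247] t 18.1 open 0.0379 F [ 0.2 -0.4 -1.6]
[[-0.03, 0.01, -0.03, -0.33, -0.95, -0.06], [0.0, 0.0, 0.0, -0.33, -0.95, -0.07], [0.0, 0.0, 0.0, -0.32, -0.95, -0.07], [0.0, 0.0, 0.0, -0.33, -0.95, -0.07], [0.0, 0.0, 0.0, -0.32, -0.95, -0.07]]
left mm [ 20.3 -69.6   4.9] deg 0.0
now [0.4004 0.2341 0.1247] t 18.1 open 0.0379 F [ 0.2 -0.4 -1.6]
[[0.0, 0.0, 0.0, -0.33, -0.95, -0.07], [0.0, 0.0, 0.0, -0.32, -0.95, -0.07], [0.0, 0.0, 0.0, -0.14, -0.39, -0.02], [0.0, 0.0, 0.0, 0.0, 0.0, 0.0], [0.0, 0.0, 0.0, 0.0, 0.0, 0.0]]
left mm [-0.1  0.1  0.1] deg 0.0
```

View pics/n_w.png

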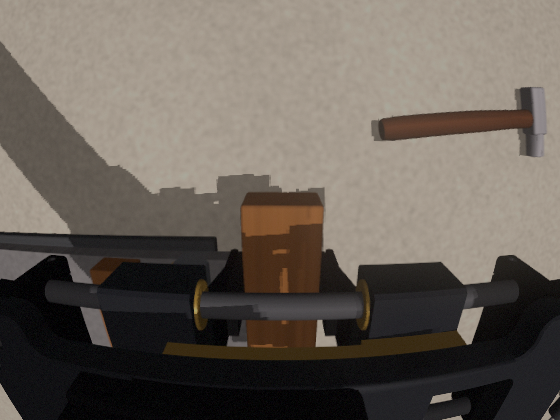

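View pics/n_s.png

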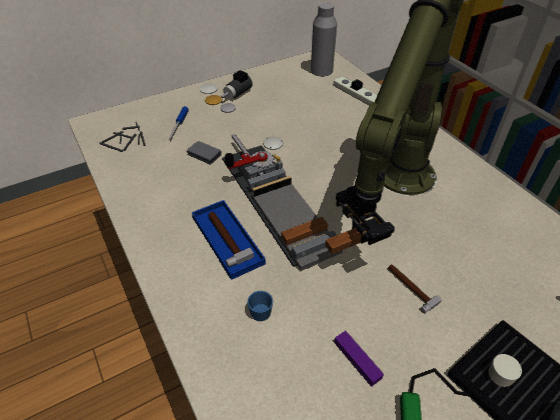

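Stave 2 is held nearly level, off-centre. Move it over the bed.

>>> {"fn": "step_arm", "kwargs": {
  "series": [
    [0, 0, 0, -0.33, -0.95, -0.1, 20],
    [0, 0, 0, -0.33, -0.95, -0.1, 20],
    [0, 0, 0, -0.33, -0.95, 0, 20],
    [0, 0, 0, -0.33, -0.95, 0, 20],
    [0, 0, 0, -0.33, -0.95, 0, 20]
  ]
}}

```text
time: 18.6
tcp_pos: [0.4395, 0.089, 0.1256]
ee_rot: [-0.063, -3.135, 0.012]
force: [0.1, 0.5, -0.7]
opening: 0.0375
```

>>> {"fn": "step_arm", "kwargs": {
  "series": [
    [0, 0, 0, -0.33, -0.9, 0, 20],
    [0, 0, 0, -0.3, -0.6, 0, 20],
    [0, 0, 0, 0, 0, 0, 20],
    [0, 0, 0, 0, 0, 0, 20],
    [0, 0, 0, 0, 0, 0, 20]
  ]
}}

```text
time: 19.1
tcp_pos: [0.4533, 0.037, 0.1194]
ee_rot: [-0.074, -3.125, 0.019]
force: [-0.5, -0.1, -0.9]
opening: 0.0372
```

Run:
```python
from h import *
c=eyes.read_camera("wrist"); cv2.imwrite("pics/o_w.png",c["frame"])
x,y=b2w(-.033,.02); print(x,y)
p,q=plan(x,y,.1,87.27,n=2)
```

```text
0.4625900418206815 0.01974907370070181
now [0.4532 0.0374 0.1194] t 19.15 open 0.0376 F [-0.2  0.2 -1.4]
[[-0.09, -0.11, 0.01, -0.35, -0.56, 0.65], [0.0, 0.0, 0.0, 0.0, 0.0, 0.0]]
left mm [ 0.  -0.2  0. ] deg 0.0
```

View pics/o_w.png

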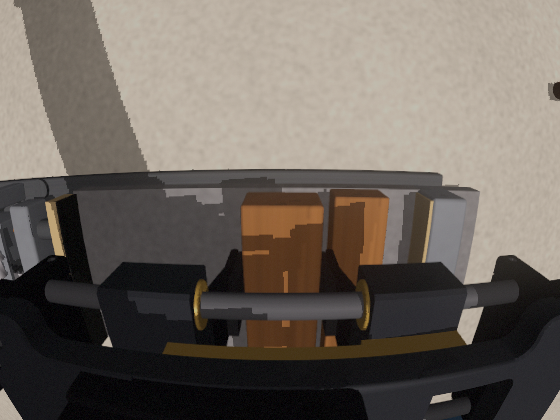

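>>> {"fn": "step_arm", "kwargs": {
  "series": [
    [-0.1, -0.1, 0, -0.3, -0.6, 0, 20],
    [0, 0, 0, 0, 0, 0, 20],
    [0, 0, 0, 0, 0, 0.6, 20],
    [0, 0, 0, 0, 0, 0.7, 20],
    [0, 0, 0, 0, 0, 0, 20]
  ]
}}

```text
time: 19.65
tcp_pos: [0.4605, 0.0255, 0.0794]
ee_rot: [-0.059, -3.139, -0.007]
force: [-0.7, 0.2, -0.6]
opening: 0.0375
```

Run:
```python
from h import *
x,y=b2w(-.033,.017); print(x,y)
p,q=plan(x,y,.0575,87.27,n=2)
c=eyes.read_camera("wrist"); cv2.imwrite("pics/p_w.png",c["frame"])
```

```text
0.4624471534354495 0.016752478481229252
now [0.4605 0.0255 0.0794] t 19.65 open 0.0375 F [-0.7  0.2 -0.6]
[[0.03, -0.01, 0.07, -0.08, -0.29, 0.73], [0.0, 0.0, 0.0, 0.0, 0.0, 0.0]]
left mm [-0.1 -0.1  0. ] deg 0.0
```

View pics/p_w.png

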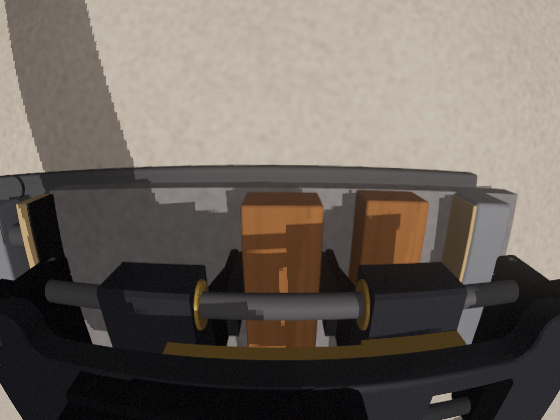

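>>> {"fn": "step_arm", "kwargs": {
  "series": [
    [0, 0, 0.1, -0.1, -0.3, 0.3, 20],
    [0, 0, 0, 0, 0, 0.25, 20],
    [0, 0, 0, 0, 0, 0, 20],
    [0, 0, 0, 0, 0, 0, 20],
    [0, 0, 0, 0, 0, 0, 20]
  ]
}}

```text
time: 20.2
tcp_pos: [0.4662, 0.0174, 0.0653]
ee_rot: [0.08, 3.137, 0.009]
force: [-0.4, -0.6, -0.9]
opening: 0.0376
```

Run:
```python
from h import *
x,y=b2w(-.033,.017)
p,q=plan(x,y,.0575,87.27,n=2)
c=eyes.read_camera("wrist"); cv2.imwrite("pics/q_w.png",c["frame"])
```

```text
now [0.4662 0.0174 0.0653] t 20.2 open 0.0376 F [-0.4 -0.6 -0.9]
[[0.04, 0.02, -0.02, 0.12, -0.03, 0.26], [0.0, 0.0, 0.0, 0.0, 0.0, 0.0]]
left mm [-0.1  0.   0. ] deg 0.1
```

View pics/q_w.png

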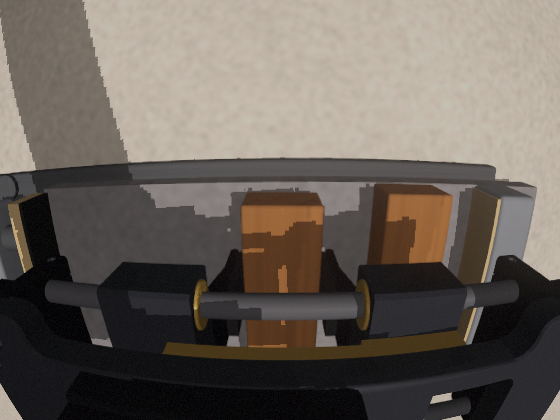

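>>> {"fn": "step_arm", "kwargs": {
  "series": [
    [0, 0, 0, 0.15, 0, 0.15, 20],
    [0, 0, 0, 0, 0, 0.15, 20],
    [0, 0, 0, 0, 0, 0, 20],
    [0, 0, 0, 0, 0, 0, 20],
    [0, 0, 0, 0, 0, 0, 20]
  ]
}}

```text
time: 20.75
tcp_pos: [0.4615, 0.018, 0.056]
ee_rot: [0.079, 3.136, 0.01]
force: [-0.1, 0.6, -1.8]
opening: 0.0375
```

Run:
```python
from h import *
x,y=b2w(-.033,.017)
p,q=plan(x,y,.0575,87.27,n=2)
```

```text
now [0.4615 0.018  0.056 ] t 20.75 open 0.0375 F [-0.1  0.6 -1.8]
[[0.05, 0.03, -0.02, -0.03, -0.04, -0.05], [0.0, 0.0, 0.0, 0.0, 0.0, 0.0]]
left mm [0.1 0.  0. ] deg 0.0
```

>>> {"fn": "step_arm", "kwargs": {
  "series": [
    [0, 0, 0, 0, 0, 0.1, 20],
    [0, 0, 0, 0, 0, 0, 47],
    [0, 0, 0, 0, 0, 0, 47],
    [0, 0, 0, 0, 0, 0, 47],
    [0, 0, 0, 0, 0, 0, 47]
  ]
}}

```text
time: 21.25
tcp_pos: [0.4636, 0.0182, 0.0569]
ee_rot: [0.078, 3.134, 0.013]
force: [0.4, -0.2, -0.5]
opening: 0.0468
```

>>> {"fn": "step_arm", "kwargs": {
  "series": [
    [0, 0, 0, 0, 0, 0, 47],
    [0, 0, 0, 0, 0, -0.5, 47],
    [0, 0, 0, 0, 0, -0.95, 47],
    [0, 0, 0, 0, 0, -0.95, 47],
    [0, 0, 0, 0, 0, -0.95, 50]
  ]
}}

```text
time: 21.75
tcp_pos: [0.4586, 0.0168, 0.155]
ee_rot: [-0.079, -3.135, -0.006]
force: [0.7, -0.2, 0.3]
opening: 0.0487
```

```bash
cat >> h.py <<'E'
def staves():
    out=[]
    for n in ("scene","top"):
        c,W=cloud(n); z=W[...,2]; f=c["frame"]; hsv=cv2.cvtColor(f,cv2.COLOR_BGR2HSV)
        m=(hsv[...,0]<14)&(hsv[...,1]>110)&(W[...,0]<.62)&(W[...,0]>.35)&(W[...,1]<.4)&(W[...,1]>-.15)&(z>.052)&(z<.066)
        for mm,s,ce in comps(m,60):
            r,zz=rect(W,mm); d=np.array(r[0])/1000-BO
            b=(np.cos(YB)*d[0]+np.sin(YB)*d[1], -np.sin(YB)*d[0]+np.cos(YB)*d[1])
            print(n,ce.round(),"bed mm",np.round(np.array(b)*1000,1),np.round(r[1],1),round(r[2],1),zz.round(4))
E
python3 - <<'E'
from h import *
staves()
c=eyes.read_camera("wrist"); cv2.imwrite("pics/r_w.png",c["frame"])
c=eyes.read_camera("scene"); cv2.imwrite("pics/r_s.png",cv2.resize(c["frame"][130:290,180:390],None,fx=3.5,fy=3.5))
E
```

```text
scene [293. 214.] bed mm [-1.2 21. ] [ 43.3 150.6] 86.6 0.0586
scene [304. 228.] bed mm [-0.4 91.4] [ 43.8 153.8] 87.0 0.059
top [255. 201.] bed mm [47.  89.9] [35.5 57.2] 85.4 0.0579
```

View pics/r_w.png

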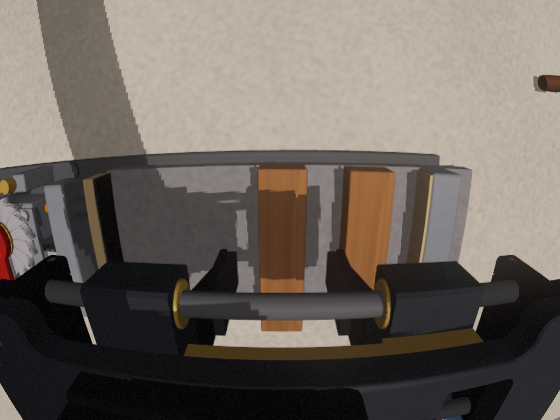

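View pics/r_s.png

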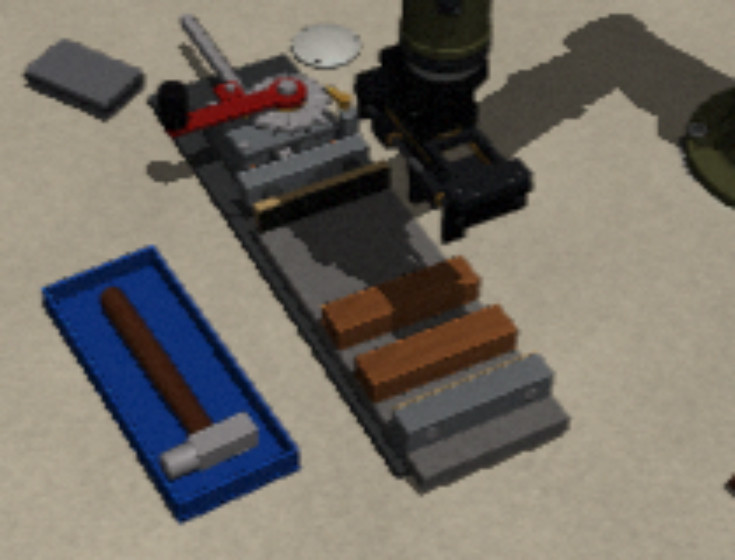

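Both staves are flat and centred (within 2 mm of bed x=0, at bed y≈20 and 90), and the hammer is in the tray. Now to the lever grip at (0.586,-0.275).

Run:
```python
from h import *
p,q=plan(.586,-.275,.18,60)
p,q=plan(.586,-.275,.18,60,pos=p,rot=q)
```

```text
now [0.4594 0.017  0.1547] t 21.95 open 0.05 F [-0.2  0.7 -0.3]
[[0.01, -0.01, 0.95, -0.47, -0.95, -0.09], [0.01, -0.01, 0.95, -0.64, -0.95, -0.1], [0.01, -0.01, 0.95, -0.84, -0.95, -0.1], [0.0, 0.0, 0.54, -0.95, -0.82, -0.1], [0.0, 0.0, 0.0, -0.95, -0.71, -0.09]]
left mm [  56.1 -129.2   11.3] deg 0.0
now [0.4594 0.017  0.1547] t 21.95 open 0.05 F [-0.2  0.7 -0.3]
[[0.0, 0.0, 0.0, -0.95, -0.7, -0.09], [0.0, 0.0, 0.0, -0.95, -0.71, -0.1], [0.0, 0.0, 0.0, -0.95, -0.7, -0.09], [0.0, 0.0, 0.0, -0.92, -0.68, -0.09], [0.0, 0.0, 0.0, 0.0, 0.0, 0.0]]
left mm [-0.  -0.1  0.1] deg 0.0
```

>>> {"fn": "step_arm", "kwargs": {
  "series": [
    [0, 0, 0.95, -0.45, -0.95, -0.3, 55],
    [0, 0, 0.95, -0.65, -0.95, -0.3, 55],
    [0, 0, 0.95, -0.85, -0.95, -0.2, 55],
    [0, 0, 0.5, -0.95, -0.8, -0.1, 55],
    [0, 0, 0, -0.95, -0.7, 0, 55]
  ]
}}

```text
time: 22.45
tcp_pos: [0.5268, -0.1437, 0.1734]
ee_rot: [-0.81, -3.018, -0.004]
force: [0.9, -0.5, 0.4]
opening: 0.0551
```

>>> {"fn": "step_arm", "kwargs": {
  "series": [
    [0, 0, 0, -0.95, -0.7, 0, 55],
    [0, 0, 0, -0.95, -0.7, 0, 55],
    [0, 0, 0, -0.8, -0.6, 0, 55],
    [0, 0, 0, -0.3, -0.2, 0, 55],
    [0, 0, 0, 0, 0, 0, 55]
  ]
}}

```text
time: 22.95
tcp_pos: [0.5688, -0.2542, 0.1623]
ee_rot: [-0.817, -3.002, 0.005]
force: [-0.2, 0.4, 0.9]
opening: 0.0547
```

Run:
```python
from h import *
p,q=plan(.5857,-.275,.17,60,n=3)
c,W=cloud("top"); z=W[...,2]; m=(z>0.115)&(z<0.145)&(W[...,0]>.45)&(W[...,1]<-.2)
cv2.imwrite("pics/s_t.png",c["frame"])
for mm,s,ce in comps(m,20): print(rect(W,mm))
c=eyes.read_camera("wrist"); cv2.imwrite("pics/s_w.png",c["frame"])
```

```text
now [ 0.5688 -0.2542  0.1623] t 22.95 open 0.0547 F [-0.2  0.4  0.9]
[[-0.08, -0.2, -0.06, -0.83, -0.31, -0.28], [0.0, 0.0, 0.0, 0.0, 0.0, 0.0], [0.0, 0.0, 0.0, 0.0, 0.0, 0.0]]
left mm [-0.1 -0.1 -0.1] deg 0.0
```

View pics/s_w.png

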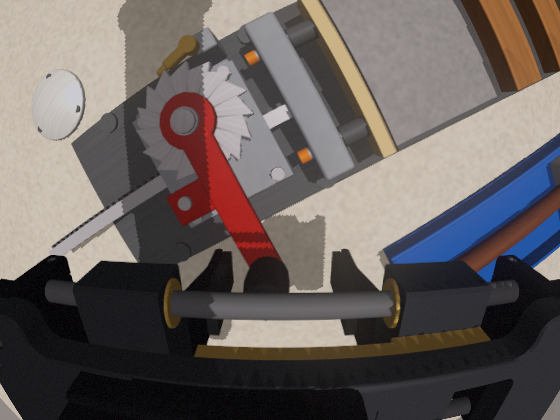

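Lever grip at (268,275), between the fingers in y but still ahead. Move 27 mm on and settle.

>>> {"fn": "step_arm", "kwargs": {
  "series": [
    [-0.1, -0.2, 0, -0.7, -0.25, -0.2, 55],
    [0, 0, 0, 0, 0, 0, 55],
    [0, 0, 0, 0, 0, 0, 55],
    [0, 0, 0, 0, 0, 0, 55],
    [0, 0, 0, 0, 0, 0, 55]
  ]
}}

```text
time: 23.55
tcp_pos: [0.5828, -0.2593, 0.1671]
ee_rot: [-0.806, -3.032, -0.019]
force: [-0.5, 0.8, 0.2]
opening: 0.0547
```

Run:
```python
from h import *
p,q=plan(.5857,-.275,.113,60,n=3)
c=eyes.read_camera("wrist"); f=c["frame"]; V=c["view"]
for P in ([.5857,-.275,.135],[.4617,-.2705,.085]):
    a=V[:3,:3]@np.array(P)+V[:3,3]; r=np.hypot(a[0],a[1]); th=np.arctan2(r,a[2]); print(c["cx"]+c["fx"]*th*a[0]/r, c["cy"]+c["fy"]*th*a[1]/r)
    cv2.circle(f,(int(c["cx"]+c["fx"]*th*a[0]/r), int(c["cy"]+c["fy"]*th*a[1]/r)),3,(0,255,0),-1)
cv2.imwrite("pics/t_w.png",f)
```

```text
now [ 0.5828 -0.2593  0.1671] t 23.55 open 0.0547 F [-0.5  0.8  0.2]
[[0.08, -0.05, 0.03, -0.19, -0.23, 0.95], [0.0, 0.0, 0.0, -0.16, -0.19, 0.85], [0.0, 0.0, 0.0, 0.0, 0.0, 0.0]]
left mm [0.1 0.1 0. ] deg 0.0
259.62975981912797 272.7957500871294
179.54975902465316 93.5441207142078
```

View pics/t_w.png

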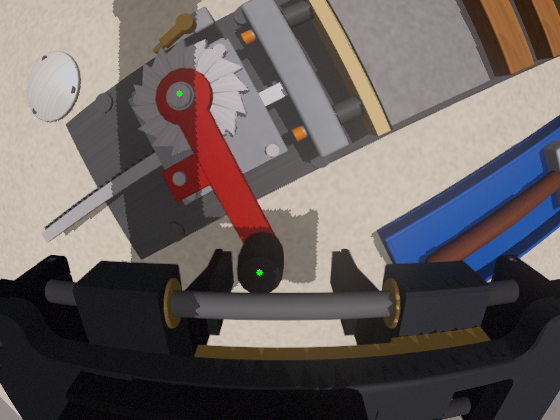

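>>> {"fn": "step_arm", "kwargs": {
  "series": [
    [0, 0, 0, -0.3, -0.4, 0, 55],
    [0, 0, 0, 0, 0, 0, 55],
    [0, 0, 0, 0, 0, 0.4, 55],
    [0, 0, 0, 0, 0, 0, 55],
    [0, 0, 0, 0, 0, 0, 55]
  ]
}}

```text
time: 24.1
tcp_pos: [0.5845, -0.2751, 0.1534]
ee_rot: [-0.806, -3.032, -0.019]
force: [-0.2, -0.2, -0.2]
opening: 0.0547
```

Run:
```python
from h import *
p,q=plan(.5857,-.275,.114,60,n=3)
```

```text
now [ 0.5845 -0.2751  0.1534] t 24.1 open 0.0547 F [-0.2 -0.2 -0.2]
[[0.08, -0.05, 0.03, -0.03, 0.01, 0.95], [0.0, 0.0, 0.0, -0.01, 0.0, 0.36], [0.0, 0.0, 0.0, 0.0, 0.0, 0.0]]
left mm [ 0.1  0.1 -0.1] deg 0.1
```

>>> {"fn": "step_arm", "kwargs": {
  "series": [
    [0, 0, 0, 0, 0, 0.5, 55],
    [0, 0, 0, 0, 0, 0.6, 55],
    [0, 0, 0, 0, 0, 0.1, 55],
    [0, 0, 0, 0, 0, 0, 40],
    [0, 0, 0, 0, 0, 0, 20]
  ],
  "squeeze": 30
}}

```text
time: 24.6
tcp_pos: [0.584, -0.2738, 0.1139]
ee_rot: [-0.805, -3.03, -0.02]
force: [0.0, -0.1, 0.1]
opening: 0.0457
```

>>> {"fn": "step_arm", "kwargs": {
  "series": [
    [0, 0, 0, 0, 0, 0, 20],
    [0, 0, 0, 0, 0, 0, 20],
    [0, 0, 0, 0, 0, 0, 20],
    [0, 0, 0, 0, 0, 0, 20],
    [0, 0, 0, 0, 0, 0, 20]
  ]
}}

```text
time: 25.1
tcp_pos: [0.5843, -0.2743, 0.1148]
ee_rot: [-0.805, -3.032, -0.019]
force: [0.1, 0.5, -1.8]
opening: 0.0304
```

Run:
```python
from h import *
p,q=plan(.5857,-.275,.113,60,n=1)
```

```text
now [ 0.5843 -0.2743  0.1148] t 25.1 open 0.0304 F [ 0.1  0.5 -1.8]
[[0.07, -0.05, 0.03, -0.05, 0.0, 0.06]]
left mm [ 0.1 -0.   0. ] deg 0.0
```

```bash
cat >> h.py <<'E'
AX=b2w(-.02,-.27)
def lev(p=None):
    p=monitor.get_state()["tcp_pos"] if p is None else p
    d=np.array(p[:2])-AX; return np.arctan2(d[1],d[0])-YB+1.0, np.hypot(*d)
def arc(target,step=.19,calls=2,lead=None,zt=.114):
    s=monitor.get_state(); p=np.array(s["tcp_pos"]); q=R.from_rotvec(s["ee_rot"])
    a,r=lev(p); print("lever",round(a,3),"r",r.round(4),"t",round(s["time"],2),"z",p[2].round(4),"F",np.round(s["force"],1),"open",round(s["opening"],4))
    for k in range(calls):
        out=[]
        for i in range(5):
            d=np.clip(target-a,-step,step); an=a+d; th=an-1.0+YB
            g=np.array([*(AX+.125*np.array([np.cos(th),np.sin(th)])),zt])
            sh=(q.inv().apply(g-p)/.03).round(2); p=p+q.apply(sh*.03); a=an
            out.append([0,0,0]+[float(v) for v in sh])
        print(out,"->",round(a,3))
E
python3 - <<'E'
from h import *
arc(1.97)
E
```

```text
lever 1.017 r 0.1226 t 25.1 z 0.1148 F [ 0.1  0.5 -1.8] open 0.0304
[[0, 0, 0, 0.36, 0.7, 0.04], [0, 0, 0, 0.56, 0.56, 0.01], [0, 0, 0, 0.65, 0.45, 0.01], [0, 0, 0, 0.72, 0.32, 0.0], [0, 0, 0, 0.77, 0.18, 0.01]] -> 1.967
[[0, 0, 0, 0.01, 0.0, 0.0], [0, 0, 0, 0.0, 0.0, 0.0], [0, 0, 0, 0.0, 0.0, 0.0], [0, 0, 0, 0.0, 0.0, 0.0], [0, 0, 0, 0.0, 0.0, 0.0]] -> 1.97
```

>>> {"fn": "step_arm", "kwargs": {
  "series": [
    [0, 0, 0, 0.4, 0.65, 0, 20],
    [0, 0, 0, 0.55, 0.55, 0, 20],
    [0, 0, 0, 0.65, 0.45, 0, 20],
    [0, 0, 0, 0.7, 0.3, 0, 20],
    [0, 0, 0, 0, 0, 0, 20]
  ],
  "squeeze": 40
}}

```text
time: 25.6
tcp_pos: [0.5582, -0.1914, 0.1147]
ee_rot: [0.808, 3.024, 0.008]
force: [-2.6, -0.7, -3.4]
opening: 0.0302
```

Run:
```python
from h import *
arc(1.97)
c,W=cloud("scene"); cv2.imwrite("pics/u_s.png",cv2.resize(c["frame"][120:280,180:390],None,fx=3.5,fy=3.5))
c=eyes.read_camera("wrist"); cv2.imwrite("pics/u_w.png",c["frame"])
```

```text
lever 1.735 r 0.1248 t 25.6 z 0.1147 F [-2.6 -0.7 -3.4] open 0.0302
[[0, 0, 0, 0.76, 0.22, 0.02], [0, 0, 0, 0.19, 0.02, -0.0], [0, 0, 0, -0.0, 0.0, -0.0], [0, 0, 0, -0.0, 0.0, -0.0], [0, 0, 0, -0.0, 0.0, -0.0]] -> 1.97
[[0, 0, 0, -0.0, 0.0, -0.0], [0, 0, 0, -0.0, 0.0, -0.0], [0, 0, 0, -0.0, 0.0, -0.0], [0, 0, 0, -0.0, 0.0, -0.0], [0, 0, 0, -0.0, 0.0, -0.0]] -> 1.97
```

View pics/u_s.png

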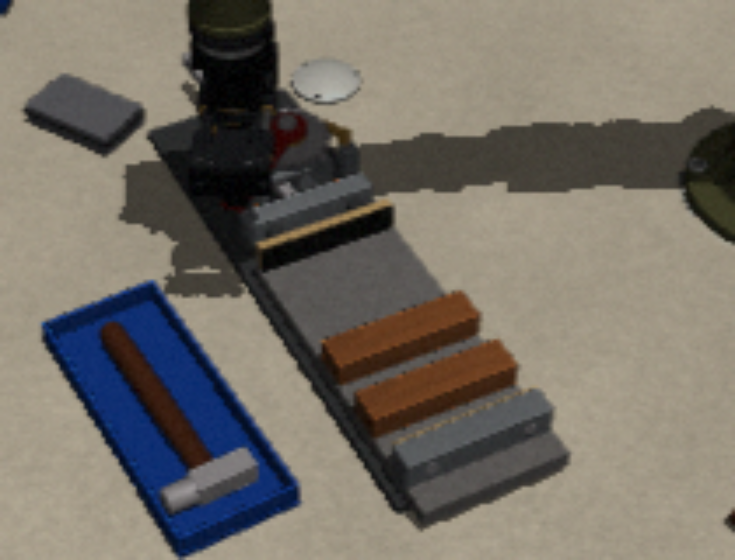

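View pics/u_w.png

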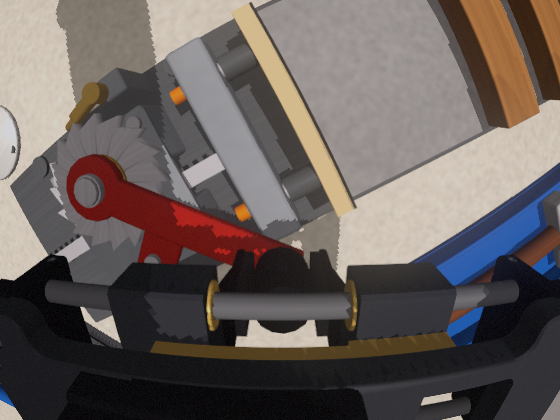

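The lever drives the jaw. Finish the stroke, then plan the return.

>>> {"fn": "step_arm", "kwargs": {
  "series": [
    [0, 0, 0, 0.75, 0.2, 0, 20],
    [0, 0, 0, 0.1, 0, 0, 20],
    [0, 0, 0, 0, 0, 0, 20],
    [0, 0, 0, 0, 0, 0, 20],
    [0, 0, 0, 0, 0, 0, 20]
  ]
}}

```text
time: 26.2
tcp_pos: [0.5448, -0.1768, 0.1147]
ee_rot: [0.813, 3.015, 0.009]
force: [1.5, 1.7, -3.0]
opening: 0.0304
```

Run:
```python
from h import *
arc(.03,step=.21)
```

```text
lever 1.893 r 0.1252 t 26.2 z 0.1147 F [ 1.5  1.7 -3. ] open 0.0304
[[0, 0, 0, -0.83, -0.27, 0.03], [0, 0, 0, -0.76, -0.43, 0.01], [0, 0, 0, -0.66, -0.57, 0.01], [0, 0, 0, -0.52, -0.71, -0.0], [0, 0, 0, -0.36, -0.79, -0.01]] -> 0.843
[[0, 0, 0, -0.19, -0.85, -0.0], [0, 0, 0, -0.01, -0.88, -0.01], [0, 0, 0, 0.18, -0.85, -0.01], [0, 0, 0, 0.3, -0.7, -0.02], [0, 0, 0, -0.0, -0.0, 0.0]] -> 0.03
```

>>> {"fn": "step_arm", "kwargs": {
  "series": [
    [0, 0, 0, -0.8, -0.25, 0, 20],
    [0, 0, 0, -0.75, -0.45, 0, 20],
    [0, 0, 0, -0.65, -0.55, 0, 20],
    [0, 0, 0, -0.5, -0.7, 0, 20],
    [0, 0, 0, -0.35, -0.8, 0, 20]
  ]
}}

```text
time: 26.7
tcp_pos: [0.5818, -0.2941, 0.1146]
ee_rot: [0.805, 3.031, 0.015]
force: [-5.2, 3.1, 3.5]
opening: 0.0305
```

Run:
```python
from h import *
arc(.03,step=.21)
```

```text
lever 0.854 r 0.1223 t 26.7 z 0.1146 F [-5.2  3.1  3.5] open 0.0305
[[0, 0, 0, -0.28, -0.82, 0.01], [0, 0, 0, -0.01, -0.88, -0.01], [0, 0, 0, 0.18, -0.85, -0.01], [0, 0, 0, 0.31, -0.75, -0.0], [0, 0, 0, 0.0, 0.0, -0.0]] -> 0.03
[[0, 0, 0, 0.0, 0.0, -0.0], [0, 0, 0, 0.0, 0.0, -0.0], [0, 0, 0, 0.0, 0.0, -0.0], [0, 0, 0, 0.0, 0.0, -0.0], [0, 0, 0, 0.0, 0.0, -0.0]] -> 0.03
```

>>> {"fn": "step_arm", "kwargs": {
  "series": [
    [0, 0, 0, -0.2, -0.85, 0, 20],
    [0, 0, 0, 0, -0.88, 0, 20],
    [0, 0, 0, 0.2, -0.85, 0, 20],
    [0, 0, 0, 0.3, -0.7, 0, 20],
    [0, 0, 0, 0, 0, 0, 20]
  ]
}}

```text
time: 27.2
tcp_pos: [0.5215, -0.3764, 0.1149]
ee_rot: [-0.806, -3.029, -0.034]
force: [3.0, 3.1, -1.9]
opening: 0.0303
```

Run:
```python
from h import *
arc(1.98,step=.21)
```

```text
lever -0.009 r 0.1215 t 27.2 z 0.1149 F [ 3.   3.1 -1.9] open 0.0303
[[0, 0, 0, -0.46, 0.73, 0.04], [0, 0, 0, -0.2, 0.86, 0.01], [0, 0, 0, -0.01, 0.87, 0.02], [0, 0, 0, 0.17, 0.85, 0.02], [0, 0, 0, 0.35, 0.81, 0.02]] -> 1.041
[[0, 0, 0, 0.51, 0.71, 0.02], [0, 0, 0, 0.64, 0.59, 0.02], [0, 0, 0, 0.75, 0.44, 0.01], [0, 0, 0, 0.83, 0.28, 0.02], [0, 0, 0, 0.41, 0.07, 0.01]] -> 1.98
```

Good: it reached the lower stop gently. Full working stroke.

>>> {"fn": "step_arm", "kwargs": {
  "series": [
    [0, 0, 0, -0.4, 0.75, 0, 20],
    [0, 0, 0, -0.2, 0.86, 0, 20],
    [0, 0, 0, 0, 0.87, 0, 20],
    [0, 0, 0, 0.17, 0.85, 0, 20],
    [0, 0, 0, 0.35, 0.8, 0, 20]
  ]
}}

```text
time: 27.7
tcp_pos: [0.5816, -0.2917, 0.1151]
ee_rot: [-0.838, -3.027, 0.012]
force: [11.2, -8.9, -12.2]
opening: 0.0303
```

>>> {"fn": "step_arm", "kwargs": {
  "series": [
    [0, 0, 0, 0.5, 0.7, 0, 20],
    [0, 0, 0, 0.65, 0.6, 0, 20],
    [0, 0, 0, 0.75, 0.45, 0, 20],
    [0, 0, 0, 0.8, 0.25, 0, 20],
    [0, 0, 0, 0.4, 0.05, 0, 20]
  ]
}}

```text
time: 28.2
tcp_pos: [0.5586, -0.1926, 0.1149]
ee_rot: [0.817, 2.978, -0.025]
force: [8.0, -1.8, -10.0]
opening: 0.0303
```

```bash
cat >> h.py <<'E'
def jaw(tag):
    c,W=cloud("scene"); z=W[...,2]; d=W[...,:2]-BO
    bx=np.cos(YB)*d[...,0]+np.sin(YB)*d[...,1]; by=-np.sin(YB)*d[...,0]+np.cos(YB)*d[...,1]
    m=(z>.053)&(z<.066)&(abs(bx)<.07)&(by>-.25)&(by<.138)
    f=c["frame"].astype(int); 
    # profile of high points along y, for bins in x
    h,_=np.histogram(by[m],bins=np.arange(-.25,.14,.005)); 
    print("profile y(mm):n", [(int(-250+5*i),int(n)) for i,n in enumerate(h) if n>5])
    cv2.imwrite(f"pics/{tag}.png",cv2.resize(c["frame"][120:280,180:390],None,fx=3.5,fy=3.5))
E
python3 - <<'E'
from h import *
arc(.03,step=.21); jaw("v_s")
E
```

```text
lever 1.725 r 0.1243 t 28.2 z 0.1149 F [  8.   -1.8 -10. ] open 0.0303
[[0, 0, 0, -0.79, -0.37, 0.07], [0, 0, 0, -0.68, -0.54, 0.04], [0, 0, 0, -0.55, -0.68, 0.03], [0, 0, 0, -0.4, -0.77, 0.03], [0, 0, 0, -0.23, -0.85, 0.01]] -> 0.675
[[0, 0, 0, -0.06, -0.87, 0.01], [0, 0, 0, 0.14, -0.86, -0.01], [0, 0, 0, 0.31, -0.82, -0.02], [0, 0, 0, 0.02, -0.05, 0.0], [0, 0, 0, 0.0, -0.0, 0.0]] -> 0.03
profile y(mm):n [(-240, 7), (-235, 12), (-230, 18), (-225, 29), (-220, 7), (-165, 22), (-160, 21), (-155, 39), (-150, 36), (-145, 49), (-140, 59), (-135, 18), (-125, 6), (-120, 8), (-115, 31), (-110, 32), (-105, 63), (-100, 36), (-5, 6), (0, 33), (5, 42), (10, 44), (15, 52), (20, 45), (25, 46), (30, 46), (35, 63), (40, 16), (70, 26), (75, 51), (80, 52), (85, 53), (90, 43), (95, 51), (100, 50), (105, 62), (110, 34)]
```

View pics/v_s.png

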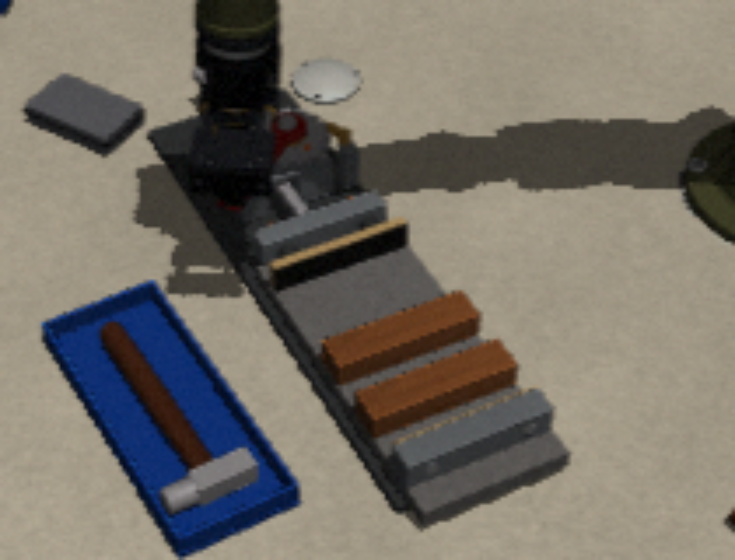

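```bash
cat >> h.py <<'E'
def arc(target,step=.21,calls=2,zt=.114,yaw=60):
    s=monitor.get_state(); p=np.array(s["tcp_pos"]); q=R.from_rotvec(s["ee_rot"])
    b=np.deg2rad(yaw); yy=np.array([np.cos(b),np.sin(b),0]); zz=np.array([0,0,-1.]); t=R.from_matrix(np.stack([np.cross(yy,zz),yy,zz],1))
    a,r=lev(p); print("lever",round(a,3),"r",r.round(4),"t",round(s["time"],2),"z",p[2].round(4),"F",np.round(s["force"],1),"open",round(s["opening"],4))
    for k in range(calls):
        out=[]
        for i in range(5):
            d=np.clip(target-a,-step,step); an=a+d; th=an-1.0+YB
            g=np.array([*(AX+.125*np.array([np.cos(th),np.sin(th)])),zt])
            sh=(q.inv().apply(g-p)/.03).round(2); p=p+q.apply(sh*.03); a=an
            rv=(q.inv()*t).as_rotvec()/np.deg2rad(8); rv=np.clip(rv,-.4,.4).round(2); q=q*R.from_rotvec(rv*np.deg2rad(8))
            out.append([float(v) for v in [*rv,*sh]])
        print(out,"->",round(a,3))
E
python3 - <<'E'
from h import *
arc(1.98,calls=1)
E
```

```text
lever 1.736 r 0.1244 t 28.25 z 0.1148 F [ 7.3  1.6 -6.9] open 0.0302
[[-0.0, 0.39, -0.08, 0.84, 0.23, -0.02], [-0.0, -0.0, -0.0, 0.14, 0.02, -0.0], [-0.0, -0.0, -0.0, 0.0, -0.0, -0.0], [-0.0, -0.0, -0.0, 0.0, -0.0, -0.0], [-0.0, -0.0, -0.0, 0.0, -0.0, -0.0]] -> 1.98
```

>>> {"fn": "step_arm", "kwargs": {
  "series": [
    [0, 0.4, -0.1, 0.85, 0.25, 0, 20],
    [0, 0, 0, 0.5, 0.05, 0, 20],
    [0, 0, 0, 0.1, 0, 0, 20],
    [0, 0, 0, -0.8, -0.25, 0, 20],
    [0, 0, 0, -0.75, -0.4, 0, 20]
  ]
}}

```text
time: 28.75
tcp_pos: [0.5633, -0.1992, 0.1149]
ee_rot: [0.795, 3.026, 0.005]
force: [2.2, 2.9, -2.5]
opening: 0.0302
```

Run:
```python
from h import *
arc(.03)
```

```text
lever 1.66 r 0.1241 t 28.75 z 0.1149 F [ 2.2  2.9 -2.5] open 0.0302
[[0.04, 0.08, 0.07, -0.76, -0.43, 0.04], [0.0, -0.0, -0.0, -0.64, -0.59, -0.0], [0.0, -0.0, -0.0, -0.5, -0.72, -0.0], [0.0, -0.0, -0.0, -0.34, -0.8, -0.0], [0.0, -0.0, -0.0, -0.17, -0.86, -0.01]] -> 0.61
[[0.0, -0.0, -0.0, 0.02, -0.87, 0.0], [0.0, -0.0, -0.0, 0.2, -0.85, 0.0], [0.0, -0.0, -0.0, 0.27, -0.61, 0.0], [0.0, -0.0, -0.0, -0.0, -0.0, 0.0], [0.0, -0.0, -0.0, -0.0, -0.0, 0.0]] -> 0.03
```

>>> {"fn": "step_arm", "kwargs": {
  "series": [
    [0, 0.1, 0.05, -0.75, -0.45, 0, 20],
    [0, 0, 0, -0.65, -0.6, 0, 20],
    [0, 0, 0, -0.5, -0.7, 0, 20],
    [0, 0, 0, -0.35, -0.8, 0, 20],
    [0, 0, 0, -0.15, -0.86, 0, 20]
  ]
}}

```text
time: 29.25
tcp_pos: [0.5686, -0.329, 0.1149]
ee_rot: [-0.797, -3.011, -0.01]
force: [-8.5, 7.0, 5.1]
opening: 0.03
```

>>> {"fn": "step_arm", "kwargs": {
  "series": [
    [0, 0, 0, 0, -0.87, 0, 20],
    [0, 0, 0, 0.2, -0.85, 0, 20],
    [0, 0, 0, 0.25, -0.6, 0, 20],
    [0, 0, 0, 0, 0, 0, 20],
    [0, 0, 0, 0, 0, 0, 20]
  ]
}}

```text
time: 29.75
tcp_pos: [0.5218, -0.3764, 0.1152]
ee_rot: [-0.793, -3.001, -0.047]
force: [-1.1, 1.4, -0.3]
opening: 0.0303
```

Run:
```python
from h import *
arc(1.98,step=.22)
```

```text
lever -0.008 r 0.1217 t 29.75 z 0.1152 F [-1.1  1.4 -0.3] open 0.0303
[[0.14, -0.31, 0.05, -0.48, 0.78, 0.03], [0.0, -0.0, 0.0, -0.18, 0.89, 0.0], [0.0, -0.0, 0.0, 0.02, 0.92, 0.0], [0.0, -0.0, 0.0, 0.21, 0.89, 0.0], [0.0, -0.0, 0.0, 0.41, 0.82, 0.0]] -> 1.092
[[0.0, -0.0, 0.0, 0.57, 0.71, 0.0], [0.0, -0.0, 0.0, 0.72, 0.57, 0.0], [0.0, -0.0, 0.0, 0.82, 0.4, 0.0], [0.0, -0.0, 0.0, 0.89, 0.21, 0.0], [0.0, -0.0, 0.0, 0.03, 0.0, 0.0]] -> 1.98
```

>>> {"fn": "step_arm", "kwargs": {
  "series": [
    [0.15, -0.3, 0, -0.4, 0.8, 0, 20],
    [0, 0, 0, -0.2, 0.9, 0, 20],
    [0, 0, 0, 0, 0.9, 0, 20],
    [0, 0, 0, 0.2, 0.9, 0, 20],
    [0, 0, 0, 0.4, 0.8, 0, 20]
  ]
}}

```text
time: 30.25
tcp_pos: [0.5818, -0.2892, 0.1151]
ee_rot: [0.836, 3.019, -0.055]
force: [12.7, -9.1, -10.9]
opening: 0.0306
```

>>> {"fn": "step_arm", "kwargs": {
  "series": [
    [0, 0, 0, 0.55, 0.7, 0, 20],
    [0, 0.1, 0, 0.7, 0.55, 0, 20],
    [0, 0.1, 0, 0.8, 0.4, 0, 20],
    [0, 0.1, 0, 0.85, 0.25, 0, 20],
    [0, 0.1, 0, 0.85, 0.15, 0, 20]
  ]
}}

```text
time: 30.75
tcp_pos: [0.5466, -0.1783, 0.115]
ee_rot: [0.826, 3.011, -0.039]
force: [7.9, -3.0, -5.4]
opening: 0.0307
```

Run:
```python
from h import *
arc(1.98,calls=1); arc(.03); jaw("w_s")
```

```text
lever 1.875 r 0.1253 t 30.75 z 0.115 F [ 7.9 -3.  -5.4] open 0.0307
[[-0.14, 0.18, -0.08, 0.43, 0.06, 0.02], [0.0, -0.0, -0.0, 0.0, -0.0, 0.0], [0.0, -0.0, -0.0, 0.0, -0.0, 0.0], [0.0, -0.0, -0.0, 0.0, -0.0, 0.0], [0.0, -0.0, -0.0, 0.0, -0.0, 0.0]] -> 1.98
lever 1.875 r 0.1253 t 30.75 z 0.115 F [ 7.9 -3.  -5.4] open 0.0307
[[-0.14, 0.18, -0.08, -0.83, -0.28, 0.06], [0.0, -0.0, -0.0, -0.75, -0.44, -0.0], [0.0, -0.0, -0.0, -0.64, -0.59, -0.0], [0.0, -0.0, -0.0, -0.51, -0.72, -0.0], [0.0, -0.0, -0.0, -0.34, -0.8, -0.0]] -> 0.825
[[0.0, -0.0, -0.0, -0.17, -0.86, -0.0], [0.0, -0.0, -0.0, 0.01, -0.87, -0.0], [0.0, -0.0, -0.0, 0.19, -0.85, -0.0], [0.0, -0.0, -0.0, 0.28, -0.63, -0.0], [0.0, -0.0, -0.0, -0.0, -0.0, -0.0]] -> 0.03
profile y(mm):n [(-235, 6), (-230, 9), (-225, 28), (-120, 31), (-115, 38), (-110, 40), (-105, 36), (-100, 54), (-95, 51), (-90, 7), (-85, 9), (-75, 17), (-70, 31), (-65, 58), (-60, 58), (-55, 11), (0, 27), (5, 46), (10, 51), (15, 53), (20, 36), (25, 50), (30, 46), (35, 63), (40, 17), (70, 23), (75, 53), (80, 55), (85, 44), (90, 53), (95, 50), (100, 56), (105, 65), (110, 28)]
```

>>> {"fn": "step_arm", "kwargs": {
  "series": [
    [-0.1, 0.2, -0.1, 0.45, 0.05, 0, 20],
    [0, 0, 0, -0.8, -0.2, 0, 20],
    [0, 0, 0, -0.8, -0.35, 0, 20],
    [0, 0, 0, -0.7, -0.5, 0, 20],
    [0, 0, 0, -0.55, -0.7, 0, 20]
  ]
}}

```text
time: 31.3
tcp_pos: [0.5833, -0.2547, 0.1151]
ee_rot: [-0.788, -3.028, 0.002]
force: [0.1, 2.3, -1.0]
opening: 0.0308
```

>>> {"fn": "step_arm", "kwargs": {
  "series": [
    [0, 0, 0, -0.4, -0.8, 0, 20],
    [0, 0, 0, -0.2, -0.86, 0, 20],
    [0, 0, 0, 0, -0.87, 0, 20],
    [0, 0, 0, 0.15, -0.85, 0, 20],
    [0, 0, 0, 0.3, -0.7, 0, 20]
  ]
}}

```text
time: 31.8
tcp_pos: [0.5298, -0.3709, 0.1151]
ee_rot: [-0.782, -3.028, 0.008]
force: [-0.7, 2.4, -0.9]
opening: 0.0304
```

Run:
```python
from h import *
arc(.03,calls=1); arc(1.98,step=.22)
```

```text
lever 0.073 r 0.1212 t 31.8 z 0.1151 F [-0.7  2.4 -0.9] open 0.0304
[[-0.06, -0.09, 0.13, -0.03, -0.21, 0.04], [-0.0, 0.0, 0.0, 0.0, -0.0, -0.0], [-0.0, 0.0, 0.0, 0.0, -0.0, -0.0], [-0.0, 0.0, 0.0, 0.0, -0.0, -0.0], [-0.0, 0.0, 0.0, 0.0, -0.0, -0.0]] -> 0.03
lever 0.073 r 0.1212 t 31.8 z 0.1151 F [-0.7  2.4 -0.9] open 0.0304
[[-0.06, -0.09, 0.13, -0.43, 0.8, 0.03], [-0.0, 0.0, 0.0, -0.12, 0.91, -0.0], [-0.0, 0.0, 0.0, 0.09, 0.91, -0.0], [-0.0, 0.0, 0.0, 0.29, 0.87, -0.0], [-0.0, 0.0, 0.0, 0.47, 0.78, -0.0]] -> 1.173
[[-0.0, 0.0, 0.0, 0.63, 0.67, -0.0], [-0.0, 0.0, 0.0, 0.76, 0.51, -0.01], [-0.0, 0.0, 0.0, 0.85, 0.33, 0.0], [-0.0, 0.0, 0.0, 0.6, 0.12, 0.0], [-0.0, 0.0, 0.0, 0.0, -0.0, 0.0]] -> 1.98
```

>>> {"fn": "step_arm", "kwargs": {
  "series": [
    [0, -0.1, 0.1, 0.1, -0.3, 0, 20],
    [0, 0, 0, -0.4, 0.8, 0, 20],
    [0, 0, 0, -0.2, 0.9, 0, 20],
    [0, 0, 0, 0, 0.9, 0, 20],
    [0, 0, 0, 0.2, 0.9, 0, 20]
  ]
}}

```text
time: 32.3
tcp_pos: [0.5772, -0.3081, 0.1152]
ee_rot: [-0.843, -3.022, 0.034]
force: [3.9, -9.5, -7.3]
opening: 0.0306
```

>>> {"fn": "step_arm", "kwargs": {
  "series": [
    [0, 0, 0, 0.4, 0.8, 0, 20],
    [0, 0, 0, 0.55, 0.7, 0, 20],
    [0, 0.1, 0, 0.7, 0.55, 0, 20],
    [0, 0.1, 0, 0.8, 0.4, 0, 20],
    [0, 0.1, 0, 0.85, 0.25, 0, 20]
  ]
}}

```text
time: 32.8
tcp_pos: [0.5597, -0.1935, 0.1151]
ee_rot: [0.842, 3.011, -0.038]
force: [10.5, -0.6, -8.9]
opening: 0.0306
```

Run:
```python
from h import *
arc(1.98,calls=1); jaw("x_s")
```

```text
lever 1.714 r 0.1246 t 32.8 z 0.1151 F [10.5 -0.6 -8.9] open 0.0306
[[-0.14, 0.15, -0.16, 0.84, 0.23, 0.01], [-0.0, -0.0, 0.0, 0.23, 0.04, 0.0], [-0.0, -0.0, 0.0, 0.0, -0.0, 0.0], [-0.0, -0.0, 0.0, 0.0, -0.0, 0.0], [-0.0, -0.0, 0.0, 0.0, -0.0, 0.0]] -> 1.98
profile y(mm):n [(-240, 7), (-235, 15), (-230, 18), (-225, 33), (-95, 15), (-90, 40), (-85, 37), (-80, 40), (-75, 49), (-70, 64), (-65, 21), (-60, 8), (-55, 7), (-50, 6), (-45, 28), (-40, 54), (-35, 54), (-30, 43), (0, 32), (5, 48), (10, 41), (15, 43), (20, 51), (25, 47), (30, 44), (35, 70), (40, 14), (70, 33), (75, 41), (80, 52), (85, 56), (90, 49), (95, 49), (100, 56), (105, 59), (110, 30)]
```

>>> {"fn": "step_arm", "kwargs": {
  "series": [
    [-0.1, 0.15, -0.15, 0.85, 0.2, 0, 20],
    [0, 0, 0, 0.5, 0.05, 0, 20],
    [0, 0, 0, 0.1, 0, 0, 20],
    [0, 0, 0, -0.8, -0.2, 0, 20],
    [0, 0, 0, -0.8, -0.35, 0, 20]
  ]
}}

```text
time: 33.35
tcp_pos: [0.5636, -0.1995, 0.115]
ee_rot: [0.798, 3.028, -0.009]
force: [-2.5, 0.3, 0.8]
opening: 0.0302
```

>>> {"fn": "step_arm", "kwargs": {
  "series": [
    [0, 0, 0, -0.75, -0.5, 0, 20],
    [0, 0, 0, -0.6, -0.65, 0, 20],
    [0, 0, 0, -0.45, -0.75, 0, 20],
    [0, 0, 0, -0.3, -0.85, 0, 20],
    [0, 0, 0, -0.1, -0.87, 0, 20]
  ]
}}

```text
time: 33.85
tcp_pos: [0.568, -0.329, 0.115]
ee_rot: [-0.79, -3.039, 0.011]
force: [-4.3, 4.3, 1.9]
opening: 0.0303
```

Run:
```python
from h import *
arc(.02,calls=1)
```

```text
lever 0.544 r 0.1213 t 33.85 z 0.115 F [-4.3  4.3  1.9] open 0.0303
[[-0.05, -0.0, 0.11, -0.04, -0.87, 0.04], [-0.0, -0.0, -0.0, 0.26, -0.83, -0.0], [-0.0, -0.0, -0.0, 0.19, -0.4, -0.0], [-0.0, -0.0, -0.0, -0.0, 0.0, -0.0], [-0.0, -0.0, -0.0, -0.0, 0.0, -0.0]] -> 0.02
```

>>> {"fn": "step_arm", "kwargs": {
  "series": [
    [0, 0, 0.1, 0.05, -0.87, 0, 20],
    [0, 0, 0, 0.25, -0.83, 0, 20],
    [0, 0, 0, 0.2, -0.4, 0, 20],
    [0, 0, 0, -0.4, 0.8, 0, 20],
    [0, 0, 0, -0.2, 0.9, 0, 20]
  ]
}}

```text
time: 34.35
tcp_pos: [0.5525, -0.3507, 0.1152]
ee_rot: [-0.834, -3.01, 0.011]
force: [-2.1, -6.4, -1.9]
opening: 0.0304
```

>>> {"fn": "step_arm", "kwargs": {
  "series": [
    [0, 0, 0, 0, 0.9, 0, 20],
    [0, 0, 0, 0.2, 0.9, 0, 20],
    [0, 0, 0, 0.4, 0.8, 0, 20],
    [0, 0, 0, 0.55, 0.7, 0, 20],
    [0, 0.1, 0, 0.7, 0.55, 0, 20]
  ]
}}

```text
time: 34.85
tcp_pos: [0.5815, -0.2442, 0.1151]
ee_rot: [0.856, 3.002, -0.058]
force: [16.9, -3.3, -10.4]
opening: 0.03
```

Run:
```python
from h import *
arc(1.98,calls=1); jaw("y_s")
```

```text
lever 1.264 r 0.1227 t 34.85 z 0.1151 F [ 16.9  -3.3 -10.4] open 0.03
[[-0.22, 0.2, -0.23, 0.62, 0.61, 0.0], [0.0, 0.0, 0.0, 0.76, 0.43, 0.0], [0.0, 0.0, 0.0, 0.83, 0.27, 0.0], [0.0, 0.0, 0.0, 0.35, 0.05, 0.0], [0.0, 0.0, 0.0, 0.0, 0.0, 0.0]] -> 1.98
profile y(mm):n [(-250, 10), (-245, 16), (-240, 15), (-235, 21), (-230, 26), (-225, 37), (-220, 13), (-65, 16), (-60, 36), (-55, 35), (-50, 44), (-45, 51), (-40, 66), (-35, 24), (-30, 9), (-25, 7), (-20, 7), (-15, 26), (-10, 42), (-5, 60), (0, 51), (5, 47), (10, 46), (15, 41), (20, 45), (25, 49), (30, 46), (35, 68), (40, 19), (70, 25), (75, 51), (80, 44), (85, 59), (90, 50), (95, 44), (100, 59), (105, 57), (110, 36)]
```

View pics/y_s.png

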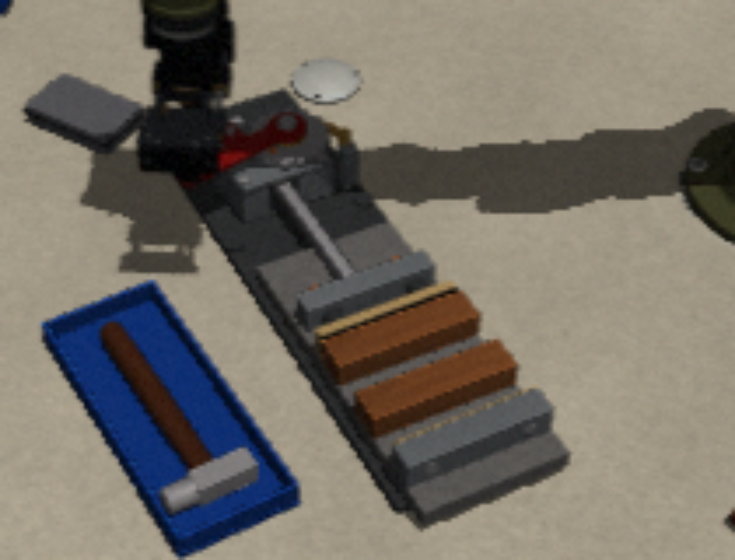

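The jaw has reached stave 2, about 63 mm still to close. Continue, finishing this stroke.

>>> {"fn": "step_arm", "kwargs": {
  "series": [
    [-0.2, 0.2, -0.2, 0.65, 0.6, 0, 20],
    [0, 0, 0, 0.75, 0.45, 0, 20],
    [0, 0, 0, 0.85, 0.25, 0, 20],
    [0, 0, 0, 0.7, 0.1, 0, 20],
    [0, 0, 0, 0.2, 0, 0, 20]
  ]
}}

```text
time: 35.4
tcp_pos: [0.5306, -0.1653, 0.1153]
ee_rot: [0.809, 3.007, -0.027]
force: [18.2, -8.8, -22.4]
opening: 0.0303
```

Run:
```python
from h import *
arc(.02,calls=2); jaw("z_s")
```

```text
lever 2.039 r 0.1258 t 35.4 z 0.1153 F [ 18.2  -8.8 -22.4] open 0.0303
[[-0.07, 0.22, -0.01, -0.86, -0.16, 0.07], [-0.0, 0.0, -0.0, -0.81, -0.32, 0.0], [-0.0, 0.0, -0.0, -0.73, -0.48, 0.0], [-0.0, 0.0, -0.0, -0.62, -0.62, 0.0], [-0.0, 0.0, -0.0, -0.47, -0.74, 0.0]] -> 0.989
[[-0.0, 0.0, -0.0, -0.31, -0.81, 0.0], [-0.0, 0.0, -0.0, -0.13, -0.87, 0.0], [-0.0, 0.0, -0.0, 0.06, -0.87, 0.0], [-0.0, 0.0, -0.0, 0.23, -0.84, 0.0], [-0.0, 0.0, -0.0, 0.23, -0.49, 0.0]] -> 0.02
profile y(mm):n [(-225, 10), (-50, 11), (-45, 35), (-40, 45), (-35, 37), (-30, 47), (-25, 67), (-20, 35), (-15, 11), (-10, 7), (-5, 6), (0, 29), (5, 41), (10, 47), (15, 53), (20, 47), (25, 49), (30, 50), (35, 45), (40, 49), (45, 53), (50, 64), (70, 25), (75, 48), (80, 54), (85, 47), (90, 54), (95, 50), (100, 49), (105, 69), (110, 35)]
```

>>> {"fn": "step_arm", "kwargs": {
  "series": [
    [0, 0.2, 0, -0.85, -0.15, 0, 20],
    [0, 0, 0, -0.8, -0.3, 0, 20],
    [0, 0, 0, -0.73, -0.5, 0, 20],
    [0, 0, 0, -0.6, -0.6, 0, 20],
    [0, 0, 0, -0.45, -0.75, 0, 20]
  ]
}}

```text
time: 35.95
tcp_pos: [0.5838, -0.2767, 0.1151]
ee_rot: [-0.802, -3.025, 0.014]
force: [-2.7, 2.2, 1.1]
opening: 0.0306
```

>>> {"fn": "step_arm", "kwargs": {
  "series": [
    [0, 0, 0, -0.3, -0.8, 0, 20],
    [0, 0, 0, -0.15, -0.87, 0, 20],
    [0, 0, 0, 0.05, -0.87, 0, 20],
    [0, 0, 0, 0.2, -0.84, 0, 20],
    [0, 0, 0, 0.25, -0.5, 0, 20]
  ]
}}

```text
time: 36.45
tcp_pos: [0.521, -0.3763, 0.1154]
ee_rot: [-0.8, -3.009, -0.006]
force: [25.4, 12.4, -9.8]
opening: 0.0306
```

Run:
```python
from h import *
arc(.0,calls=1); arc(1.98,step=.22)
```

```text
lever -0.013 r 0.1212 t 36.45 z 0.1154 F [25.4 12.4 -9.8] open 0.0306
[[-0.02, -0.2, 0.03, -0.14, -0.02, 0.04], [-0.0, 0.0, -0.0, 0.0, 0.0, 0.0], [-0.0, 0.0, -0.0, 0.0, 0.0, 0.0], [-0.0, 0.0, -0.0, 0.0, 0.0, 0.0], [-0.0, 0.0, -0.0, 0.0, 0.0, 0.0]] -> 0.0
lever -0.013 r 0.1212 t 36.45 z 0.1154 F [25.4 12.4 -9.8] open 0.0306
[[-0.02, -0.2, 0.03, -0.49, 0.77, 0.03], [-0.0, 0.0, -0.0, -0.19, 0.89, 0.0], [-0.0, 0.0, -0.0, 0.01, 0.92, -0.0], [-0.0, 0.0, -0.0, 0.21, 0.89, -0.0], [-0.0, 0.0, -0.0, 0.41, 0.82, -0.0]] -> 1.087
[[-0.0, 0.0, -0.0, 0.57, 0.71, -0.0], [-0.0, 0.0, -0.0, 0.71, 0.58, -0.0], [-0.0, 0.0, -0.0, 0.82, 0.4, -0.0], [-0.0, 0.0, -0.0, 0.89, 0.22, -0.0], [-0.0, 0.0, -0.0, 0.05, 0.0, -0.0]] -> 1.98
```

>>> {"fn": "step_arm", "kwargs": {
  "series": [
    [0, -0.2, 0, -0.4, 0.8, 0, 20],
    [0, 0, 0, -0.2, 0.9, 0, 20],
    [0, 0, 0, 0, 0.9, 0, 20],
    [0, 0, 0, 0.2, 0.9, 0, 20],
    [0, 0, 0, 0.4, 0.8, 0, 20]
  ]
}}

```text
time: 36.95
tcp_pos: [0.5813, -0.2913, 0.1152]
ee_rot: [0.844, 3.011, -0.058]
force: [13.9, -9.9, -14.0]
opening: 0.0307
```

>>> {"fn": "step_arm", "kwargs": {
  "series": [
    [-0.1, 0.1, -0.1, 0.55, 0.7, 0, 20],
    [0, 0.1, 0, 0.7, 0.55, 0, 20],
    [0, 0.1, 0, 0.8, 0.4, 0, 20],
    [0, 0.1, 0, 0.85, 0.25, 0, 20],
    [0, 0, 0, 0.6, 0.1, 0, 20]
  ]
}}

```text
time: 37.45
tcp_pos: [0.5526, -0.1851, 0.1151]
ee_rot: [0.807, 3.007, -0.025]
force: [7.2, -2.6, -8.7]
opening: 0.0302
```

Run:
```python
from h import *
arc(1.98,calls=1); jaw("aa_s"); staves()
```

```text
lever 1.802 r 0.1247 t 37.45 z 0.1151 F [ 7.2 -2.6 -8.7] open 0.0302
[[-0.06, 0.23, -0.0, 0.72, 0.16, 0.01], [0.0, -0.0, -0.0, 0.0, 0.0, 0.0], [0.0, -0.0, -0.0, 0.0, 0.0, 0.0], [0.0, -0.0, -0.0, 0.0, 0.0, 0.0], [0.0, -0.0, -0.0, 0.0, 0.0, 0.0]] -> 1.98
profile y(mm):n [(-235, 10), (-230, 16), (-225, 20), (-220, 9), (-15, 12), (-10, 43), (-5, 42), (0, 44), (5, 49), (10, 76), (15, 22), (20, 9), (25, 6), (30, 8), (35, 31), (40, 43), (45, 50), (50, 56), (55, 51), (60, 42), (65, 55), (70, 43), (75, 51), (80, 45), (85, 54), (90, 47), (95, 51), (100, 58), (105, 46), (110, 54), (115, 59), (120, 53), (125, 39)]
scene [304. 228.] bed mm [-0.3 89.1] [ 82.6 150.7] 86.6 0.0591
top [257. 221.] bed mm [ 0.7 87.7] [ 72.5 149.5] 87.2 0.0577
```

View pics/aa_s.png

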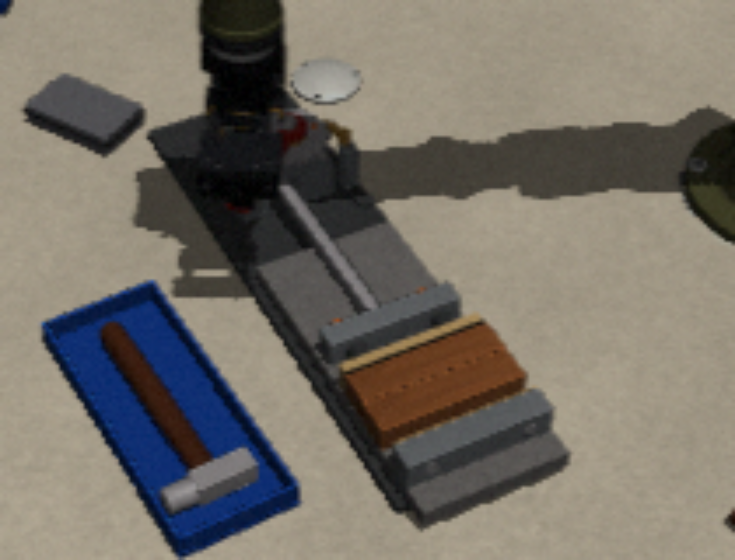

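Staves are together and square, about 13 mm short of the fence. Let me measure jaw travel more precisely from the top view.

```bash
cat >> h.py <<'E'
def tob(W):
    d=W[...,:2]-BO
    return np.cos(YB)*d[...,0]+np.sin(YB)*d[...,1], -np.sin(YB)*d[...,0]+np.cos(YB)*d[...,1]
def jawtop(tag=None,W=None):
    c=None
    if W is None: c,W=cloud("top")
    bx,by=tob(W); z=W[...,2]
    m=(z>.05)&(z<.067)&(abs(bx)<.065)&(by>-.22)&(by<.135)
    h,_=np.histogram(by[m],bins=np.arange(-.22,.14,.004))
    print([(int(-220+4*i),int(n)) for i,n in enumerate(h) if n>8])
    if c is not None and tag:
        cv2.imwrite(f"pics/{tag}.png",cv2.resize(c["frame"][180:270,200:420],None,fx=3.6,fy=3.6,interpolation=cv2.INTER_CUBIC))
    if c is not None:
        g=cv2.cvtColor(c["frame"],cv2.COLOR_BGR2HSV)
        mw=(g[...,0]>12)&(g[...,0]<28)&(g[...,1]>60)&(g[...,2]>70)&m
        if mw.sum()>20: print("pad wood by p5,50,95:",np.percentile(by[mw],[5,50,95]).round(4),mw.sum())
        mo=(g[...,0]>5)&(g[...,0]<16)&(g[...,1]>190)&(abs(bx)<.07)&(by<.05)&(z>.03)&(z<.07)
        if mo.sum(): print("orange",np.percentile(by[mo],[5,50,95]).round(4),mo.sum())
E
python3 - <<'E'
from h import *
jawtop(W=np.load("W0.npy")); jawtop("ab_t")
E
```

```text
[(-204, 31), (-200, 74), (-196, 74), (-192, 74), (-188, 72), (-184, 71), (-180, 89), (-176, 24), (-172, 12), (-168, 17), (-164, 11), (-160, 17), (-156, 17), (-152, 79), (-148, 70), (-144, 81), (-140, 44), (0, 19), (4, 25), (8, 41), (12, 52), (16, 59), (20, 63), (24, 40), (28, 34)]
[(-20, 12), (-16, 33), (-12, 73), (-8, 70), (-4, 72), (0, 71), (4, 71), (8, 72), (12, 24), (16, 18), (20, 17), (24, 13), (28, 17), (32, 13), (36, 76), (40, 74), (44, 74), (48, 70), (52, 73), (56, 68), (60, 77), (64, 68), (68, 77), (72, 69), (76, 68), (80, 73), (84, 73), (88, 70), (92, 77), (96, 69), (100, 75), (104, 71), (108, 74), (112, 74), (116, 72), (120, 67)]
pad wood by p5,50,95: [0.039  0.0761 0.1171] 1232
```

View pics/ab_t.png

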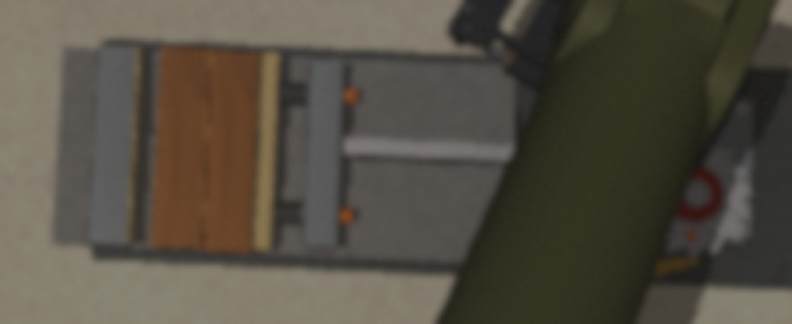

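Jaw travel ≈188 mm (24 notches at lever ≈1.83). The next stroke needs three notches, to lever ≈1.6. Finish this stroke and return.

>>> {"fn": "step_arm", "kwargs": {
  "series": [
    [0, 0.2, 0, 0.7, 0.15, 0, 20],
    [0, 0, 0, 0.3, 0, 0, 20],
    [0, 0, 0, 0, 0, 0, 20],
    [0, 0, 0, -0.8, -0.2, 0, 20],
    [0, 0, 0, -0.8, -0.35, 0, 20]
  ]
}}

```text
time: 38.15
tcp_pos: [0.5648, -0.2015, 0.115]
ee_rot: [0.805, 3.032, -0.007]
force: [-2.4, 1.3, 1.4]
opening: 0.0305
```

>>> {"fn": "step_arm", "kwargs": {
  "series": [
    [0, 0, 0, -0.75, -0.5, 0, 20],
    [0, 0, 0, -0.6, -0.65, 0, 20],
    [0, 0, 0, -0.45, -0.75, 0, 20],
    [0, 0, 0, -0.3, -0.85, 0, 20],
    [0, 0, 0, -0.1, -0.87, 0, 20]
  ]
}}

```text
time: 38.65
tcp_pos: [0.5666, -0.3314, 0.1151]
ee_rot: [-0.795, -3.028, 0.006]
force: [-5.2, 4.2, 3.5]
opening: 0.0308
```

Run:
```python
from h import *
arc(.02,calls=1); jawtop("ac_t")
```

```text
lever 0.522 r 0.1213 t 38.65 z 0.1151 F [-5.2  4.2  3.5] open 0.0308
[[-0.05, -0.07, 0.07, -0.02, -0.87, 0.04], [0.0, 0.0, 0.0, 0.27, -0.83, 0.0], [0.0, 0.0, 0.0, 0.15, -0.3, 0.0], [0.0, 0.0, 0.0, 0.0, -0.0, 0.0], [0.0, 0.0, 0.0, 0.0, -0.0, 0.0]] -> 0.02
[(-16, 10), (-12, 29), (-8, 74), (-4, 70), (0, 73), (4, 73), (8, 71), (12, 75), (16, 23), (20, 17), (24, 13), (28, 15), (32, 14), (36, 16), (40, 74), (44, 74), (48, 75), (52, 72), (56, 70), (60, 71), (64, 74), (68, 69), (72, 70), (76, 75), (80, 70), (84, 74), (88, 71), (92, 73), (96, 73), (100, 73), (104, 69), (108, 74), (112, 71), (116, 74), (120, 75), (124, 69)]
pad wood by p5,50,95: [0.0431 0.0816 0.1227] 1265
```

The jaw held at ≈192 mm. I need ≈22 mm more. Complete the return, then advance in measured steps.

>>> {"fn": "step_arm", "kwargs": {
  "series": [
    [0, 0, 0.1, 0.05, -0.87, 0, 20],
    [0, 0, 0, 0.25, -0.83, 0, 20],
    [0, 0, 0, 0.2, -0.4, 0, 20],
    [0, 0, 0, 0, 0, 0, 20],
    [0, 0, 0, -0.4, 0.8, 0, 20]
  ]
}}

```text
time: 39.2
tcp_pos: [0.5365, -0.3661, 0.1151]
ee_rot: [-0.831, -3.007, -0.01]
force: [-11.3, 0.8, 3.6]
opening: 0.0301
```

>>> {"fn": "step_arm", "kwargs": {
  "series": [
    [0, 0, 0, -0.2, 0.9, 0, 20],
    [0, 0, 0, 0, 0.9, 0, 20],
    [0, 0, 0, 0.2, 0.8, 0, 20],
    [0, 0, 0, 0, 0, 0, 20],
    [0, 0, 0, 0, 0, 0, 20]
  ]
}}

```text
time: 39.7
tcp_pos: [0.5754, -0.3131, 0.1152]
ee_rot: [-0.849, -3.008, 0.029]
force: [-0.0, -2.0, -2.5]
opening: 0.0302
```

Run:
```python
from h import *
arc(1.2,calls=1,step=.15); jawtop("ad_t")
```

```text
lever 0.689 r 0.1213 t 39.7 z 0.1152 F [-0.  -2.  -2.5] open 0.0302
[[-0.16, -0.08, -0.19, 0.04, 0.63, 0.03], [0.0, 0.0, 0.0, 0.24, 0.57, -0.0], [0.0, 0.0, 0.0, 0.32, 0.54, -0.0], [0.0, 0.0, 0.0, 0.16, 0.2, -0.0], [0.0, 0.0, 0.0, -0.0, 0.0, -0.0]] -> 1.2
[(-4, 13), (0, 28), (4, 73), (8, 71), (12, 75), (16, 71), (20, 76), (24, 71), (28, 25), (32, 14), (36, 18), (40, 15), (44, 14), (48, 15), (52, 77), (56, 72), (60, 73), (64, 71), (68, 74), (72, 71), (76, 74), (80, 69), (84, 78), (88, 67), (92, 73), (96, 73), (100, 73), (104, 72), (108, 75), (112, 68), (116, 78), (120, 69), (124, 75), (128, 67), (132, 54)]
pad wood by p5,50,95: [0.0548 0.0904 0.1299] 1160
```

Travel ≈204 mm at lever 0.69, pad still out and staves at the fence. Now ≈0.45 rad more, in small steps.

>>> {"fn": "step_arm", "kwargs": {
  "series": [
    [-0.15, -0.1, -0.2, 0.05, 0.6, 0, 20],
    [0, 0, 0, 0.2, 0.55, 0, 20],
    [0, 0, 0, 0.25, 0.4, 0, 20],
    [0, 0, 0, 0, 0, 0, 20],
    [0, 0, 0, 0, 0, 0, 20]
  ]
}}

```text
time: 40.25
tcp_pos: [0.5837, -0.269, 0.1152]
ee_rot: [0.815, 3.029, -0.011]
force: [1.4, -3.7, -4.5]
opening: 0.0303
```

Run:
```python
from h import *
arc(1.2,calls=1,step=.15); jawtop("ae_t")
```

```text
lever 1.06 r 0.1219 t 40.25 z 0.1152 F [ 1.4 -3.7 -4.5] open 0.0303
[[-0.04, 0.05, -0.02, 0.25, 0.53, 0.03], [-0.0, -0.0, 0.0, -0.0, -0.0, 0.0], [-0.0, -0.0, 0.0, -0.0, -0.0, 0.0], [-0.0, -0.0, 0.0, -0.0, -0.0, 0.0], [-0.0, -0.0, 0.0, -0.0, -0.0, 0.0]] -> 1.2
[(-4, 9), (0, 15), (4, 73), (8, 71), (12, 75), (16, 70), (20, 74), (24, 69), (28, 33), (32, 15), (36, 17), (40, 16), (44, 15), (48, 16), (52, 64), (56, 70), (60, 73), (64, 67), (68, 74), (72, 68), (76, 75), (80, 71), (84, 74), (88, 72), (92, 72), (96, 70), (100, 76), (104, 72), (108, 74), (112, 73), (116, 74), (120, 72), (124, 71), (128, 68), (132, 57)]
pad wood by p5,50,95: [0.0554 0.0914 0.1305] 1155
orange [-0.003 -0.003 -0.003] 1
```

View pics/ae_t.png

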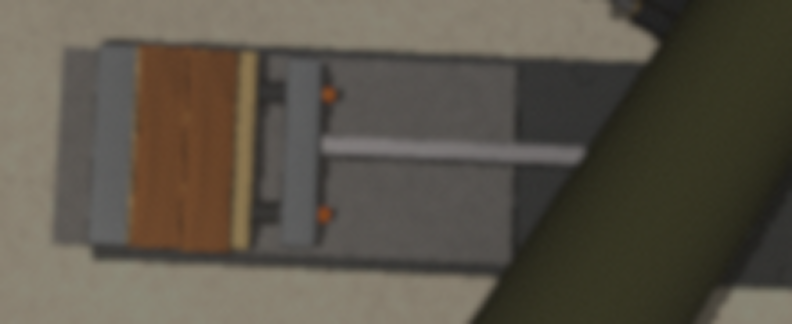

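Jaw barely moved for that 0.37 rad. Check the lever and pawl.

Run:
```python
from h import *
c=eyes.read_camera("wrist"); cv2.imwrite("pics/af_w.png",c["frame"])
jaw("af_s")
```

```text
profile y(mm):n [(-250, 11), (-245, 10), (-240, 21), (-235, 19), (-230, 34), (-225, 39), (-220, 9), (5, 35), (10, 39), (15, 51), (20, 30), (25, 75), (30, 42), (35, 13), (40, 12), (45, 7), (50, 16), (55, 45), (60, 48), (65, 59), (70, 57), (75, 46), (80, 51), (85, 55), (90, 46), (95, 49), (100, 48), (105, 56), (110, 51), (115, 57), (120, 47), (125, 50), (130, 60)]
```

View pics/af_w.png

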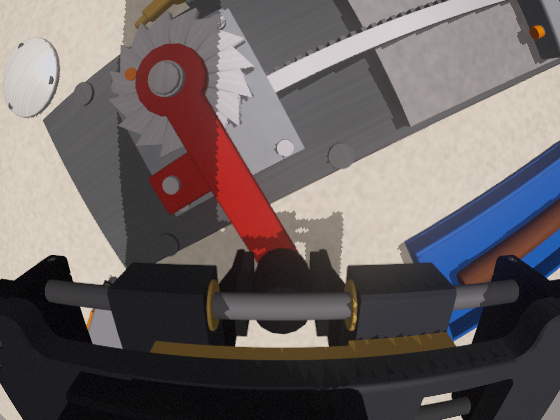

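View pics/af_s.png

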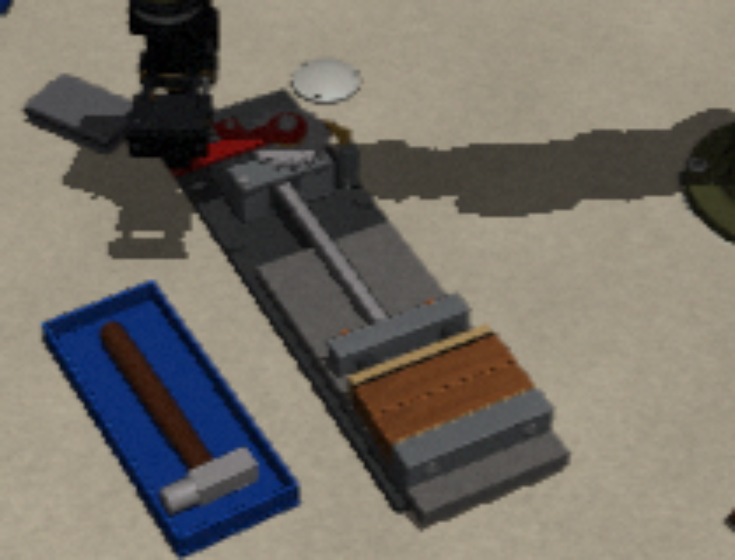

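>>> {"fn": "step_arm", "kwargs": {
  "series": [
    [0, 0, 0, 0.25, 0.5, 0, 20],
    [0, 0, 0, 0.2, 0.2, 0, 20],
    [0, 0, 0, 0, 0, 0, 20],
    [0, 0, 0, 0, 0, 0, 20],
    [0, 0, 0, 0, 0, 0, 20]
  ]
}}

```text
time: 40.9
tcp_pos: [0.5826, -0.2509, 0.1151]
ee_rot: [0.825, 3.02, -0.022]
force: [3.2, -2.1, -4.3]
opening: 0.0306
```

Run:
```python
from h import *
arc(1.4,calls=1,step=.15); jawtop("ag_t")
```

```text
lever 1.209 r 0.1225 t 40.9 z 0.1151 F [ 3.2 -2.1 -4.3] open 0.0306
[[-0.08, 0.1, -0.07, 0.37, 0.5, 0.03], [0.0, 0.0, -0.0, 0.13, 0.12, -0.0], [0.0, 0.0, -0.0, 0.0, -0.0, -0.0], [0.0, 0.0, -0.0, 0.0, -0.0, -0.0], [0.0, 0.0, -0.0, 0.0, -0.0, -0.0]] -> 1.4
[(0, 11), (4, 40), (8, 71), (12, 76), (16, 70), (20, 74), (24, 73), (28, 72), (32, 18), (36, 17), (40, 16), (44, 17), (48, 16), (52, 61), (56, 70), (60, 75), (64, 70), (68, 70), (72, 69), (76, 77), (80, 69), (84, 75), (88, 73), (92, 73), (96, 72), (100, 77), (104, 69), (108, 74), (112, 74), (116, 71), (120, 70), (124, 73), (128, 71), (132, 57)]
pad wood by p5,50,95: [0.0554 0.0909 0.1302] 1108
```

View pics/ag_t.png

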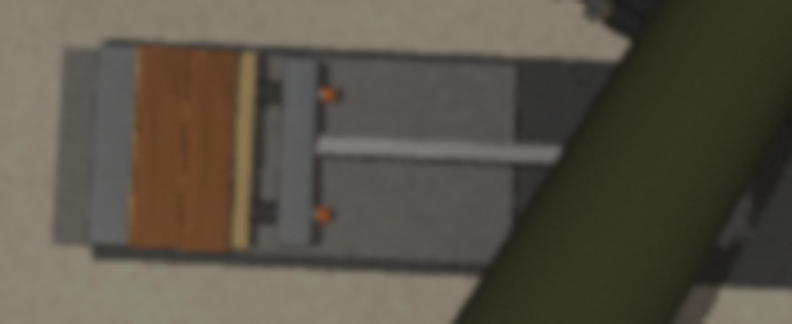

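It's driving again: jaw at ≈207.5, pad in by ≈3 mm. Go on to lever ≈1.55.

>>> {"fn": "step_arm", "kwargs": {
  "series": [
    [-0.1, 0.1, -0.1, 0.35, 0.5, 0, 20],
    [0, 0, 0, 0.4, 0.4, 0, 20],
    [0, 0, 0, 0.3, 0.2, 0, 20],
    [0, 0, 0, 0, 0, 0, 20],
    [0, 0, 0, 0, 0, 0, 20]
  ]
}}

```text
time: 41.45
tcp_pos: [0.5721, -0.2149, 0.1151]
ee_rot: [0.813, 3.025, -0.014]
force: [3.4, -3.5, -6.6]
opening: 0.03
```

Run:
```python
from h import *
arc(1.6,calls=1,step=.15); jawtop("ah_t")
c=eyes.read_camera("wrist"); cv2.imwrite("pics/ah_w.png",c["frame"])
```

```text
lever 1.514 r 0.1235 t 41.45 z 0.1151 F [ 3.4 -3.5 -6.6] open 0.03
[[-0.04, 0.08, -0.01, 0.28, 0.22, 0.03], [-0.0, -0.0, -0.0, 0.0, 0.0, 0.0], [-0.0, -0.0, -0.0, 0.0, 0.0, 0.0], [-0.0, -0.0, -0.0, 0.0, 0.0, 0.0], [-0.0, -0.0, -0.0, 0.0, 0.0, 0.0]] -> 1.6
[(-4, 9), (12, 73), (16, 71), (20, 76), (24, 71), (28, 75), (32, 71), (36, 46), (40, 16), (44, 15), (48, 15), (52, 63), (56, 69), (60, 71), (64, 73), (68, 71), (72, 67), (76, 78), (80, 69), (84, 76), (88, 70), (92, 75), (96, 72), (100, 73), (104, 73), (108, 73), (112, 71), (116, 73), (120, 71), (124, 73), (128, 69), (132, 57)]
pad wood by p5,50,95: [0.0555 0.0906 0.1305] 1105
```

View pics/ah_t.png

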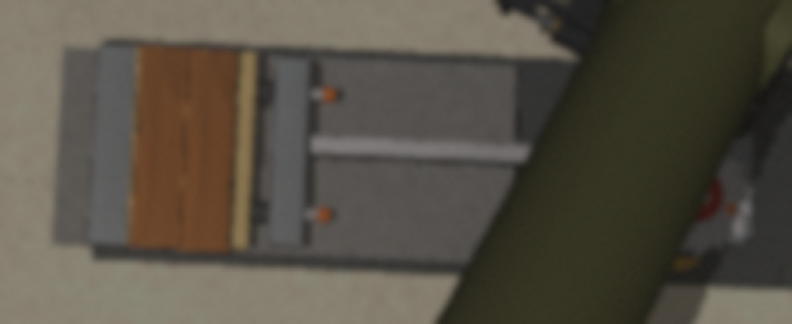

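Jaw at ≈213.3, pad in ≈8.6 mm (orange tails clearly out). A touch more, then ease back slightly to let the pawl seat, and release.

>>> {"fn": "step_arm", "kwargs": {
  "series": [
    [0, 0.1, 0, 0.2, 0.15, 0, 20],
    [0, 0, 0, 0, 0, 0, 20],
    [0, 0, 0, 0, 0, 0, 20],
    [0, 0, 0, 0, 0, 0, 45],
    [0, 0, 0, 0, 0, 0, 55]
  ]
}}

```text
time: 42.05
tcp_pos: [0.5693, -0.2096, 0.1158]
ee_rot: [-0.819, -3.028, 0.008]
force: [0.5, 0.0, 0.1]
opening: 0.0392
```

>>> {"fn": "step_arm", "kwargs": {
  "series": [
    [0, 0, 0, 0, 0, 0, 55],
    [0, 0, 0, 0, 0, -0.4, 55],
    [0, 0, 0, 0, 0, -0.8, 55],
    [0, 0, 0, 0, 0, -0.9, 55],
    [0, 0, 0, 0, 0, -0.8, 55]
  ]
}}

```text
time: 42.55
tcp_pos: [0.5672, -0.2071, 0.2056]
ee_rot: [-0.816, -3.02, 0.003]
force: [0.4, 0.0, -0.1]
opening: 0.0546
```

Run:
```python
from h import *
arc(1.6,calls=0); jawtop("ai_t"); staves()
c=eyes.read_camera("wrist"); cv2.imwrite("pics/ai_w.png",c["frame"])
```

```text
lever 1.59 r 0.1231 t 42.55 z 0.2056 F [ 0.4  0.  -0.1] open 0.0546
[(-4, 13), (4, 10), (12, 58), (16, 71), (20, 75), (24, 73), (28, 75), (32, 69), (36, 59), (40, 17), (44, 16), (48, 15), (52, 58), (56, 71), (60, 72), (64, 69), (68, 73), (72, 73), (76, 70), (80, 70), (84, 78), (88, 69), (92, 76), (96, 70), (100, 75), (104, 72), (108, 76), (112, 69), (116, 73), (120, 71), (124, 74), (128, 69), (132, 57)]
pad wood by p5,50,95: [0.0556 0.0917 0.1299] 1110
scene [306. 230.] bed mm [ -0.3 101.7] [ 75.4 152. ] 87.4 0.0592
top [251. 221.] bed mm [1.00e-01 1.03e+02] [ 70.6 149.9] 88.0 0.0576
```

View pics/ai_t.png

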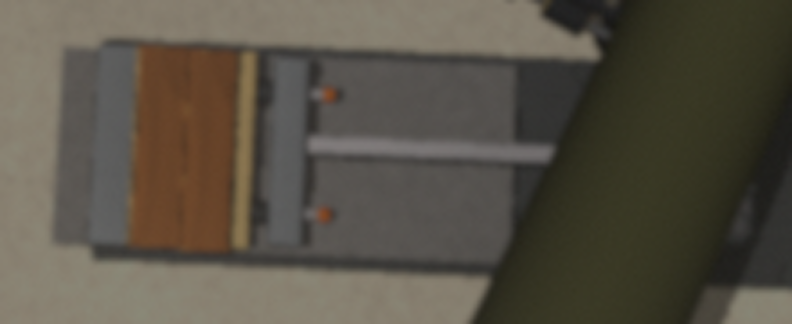

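View pics/ai_w.png

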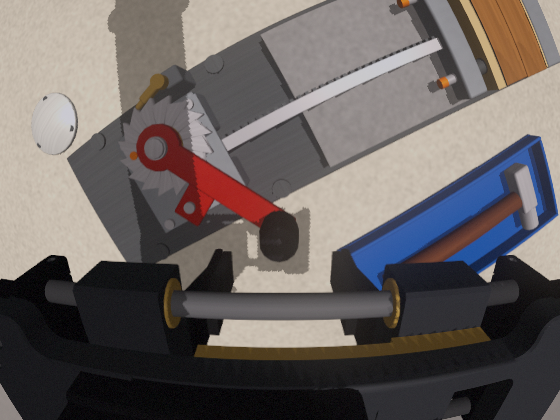

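Jaw holds after release: travel ≈214 mm, pad pressed ≈9 mm, staves square and centred, hammer in the tray at (500,200). I'll wait a second to check for creep.

>>> {"fn": "step_arm", "kwargs": {
  "series": [
    [0, 0, 0, 0, 0, -0.5, 55],
    [0, 0, 0, 0, 0, 0, 55],
    [0, 0, 0, 0, 0, 0, 55],
    [0, 0, 0, 0, 0, 0, 55],
    [0, 0, 0, 0, 0, 0, 55]
  ]
}}

```text
time: 43.25
tcp_pos: [0.5661, -0.2061, 0.2183]
ee_rot: [-0.815, -3.016, 0.003]
force: [-0.0, -0.1, 0.5]
opening: 0.0551
```

>>> {"fn": "step_arm", "kwargs": {
  "series": [
    [0, 0, 0, 0, 0, 0, 55],
    [0, 0, 0, 0, 0, 0, 55],
    [0, 0, 0, 0, 0, 0, 55],
    [0, 0, 0, 0, 0, 0, 55],
    [0, 0, 0, 0, 0, 0, 55]
  ]
}}

```text
time: 43.75
tcp_pos: [0.5655, -0.206, 0.2172]
ee_rot: [-0.814, -3.014, 0.003]
force: [0.6, 0.0, -1.3]
opening: 0.055
```

Run:
```python
from h import *
jawtop("aj_t"); staves()
c,W=cloud("top"); z=W[...,2]; W0=np.load("W0.npy")
g=cv2.cvtColor(c["frame"],cv2.COLOR_BGR2HSV)
for nm,(x0,x1,y0,y1,z0,z1) in dict(cup=(.7,.8,.2,.32,.03,.07),cover=(.28,.4,-.47,-.35,.008,.02),case=(.53,.69,-.56,-.4,.015,.035)).items():
    r=[]
    for w in (W0,W):
        m=(w[...,0]>x0)&(w[...,0]<x1)&(w[...,1]>y0)&(w[...,1]<y1)&(w[...,2]>z0)&(w[...,2]<z1); r.append(rect(w,m)[0][0] if m.sum()>5 else None)
    print(nm,r)
m=(g[...,0]<14)&(g[...,1]>110)&(W[...,0]>.66)&(W[...,0]<.77)&(W[...,1]>-.19)&(W[...,1]<.12)
print("hammer handle",rect(W,m))
s=monitor.get_state(); print(s["time"],s["force"].round(1))
```

```text
[(-4, 10), (12, 59), (16, 71), (20, 74), (24, 72), (28, 76), (32, 72), (36, 56), (40, 15), (44, 18), (48, 13), (52, 63), (56, 72), (60, 71), (64, 69), (68, 76), (72, 69), (76, 76), (80, 68), (84, 73), (88, 74), (92, 74), (96, 73), (100, 76), (104, 71), (108, 75), (112, 71), (116, 74), (120, 70), (124, 75), (128, 69), (132, 56)]
pad wood by p5,50,95: [0.0556 0.0915 0.1306] 1155
scene [306. 230.] bed mm [ -1.4 101.8] [ 77.8 152.5] 87.5 0.0592
top [251. 221.] bed mm [1.000e-01 1.028e+02] [ 70.6 149.6] 88.0 0.0577
cup [(751.4165649414062, 258.6282043457031), (750.9326782226562, 258.8222351074219)]
cover [(356.03515625, -401.5648498535156), (355.9654541015625, -402.02642822265625)]
case [(597.5330810546875, -460.786376953125), (597.0701904296875, -459.85125732421875)]
hammer handle (((718.6988525390625, -51.45146942138672), (17.63784408569336, 193.99993896484375), 0.8489859104156494), np.float64(0.029043789981600027))
43.95 [-0.  -0.9  0.1]
```

No creep, and the bystanders haven't moved. Handing in.

```bash
python3 -c "
from bench import robot
print(robot.sign_off())"
```

```text
the job is handed in; nothing more can be done
None
```

I put the hammer in the blue tray, laid both staves flat on the bed, clamped them with the ratchet lever, and handed the job in at about 44 s. Only two staves were present. I left the purple bar and the small hammer alone.

**Last checks, all from the cameras:**
- **Clamp:** jaw travel is about 214 mm and the pad is pressed in about 9 mm, with a reading error of about 1 mm. It showed no creep in the roughly 1.5 s after I let go of the lever.
- **Staves:** they sit tight together against the fence, centred within 2 mm across the bed and square within about 1°.
- **Hammer and surroundings:** the hammer lies in the tray. The cup, motor cover and drill-bit case moved less than 2 mm, which is within measurement error.
- **Robot:** it ended clear of everything, at about 0.22 m height with no contact force.

**What went differently than planned:**
- The second stave was knocked about 4 cm against the end of the cramp during the run, so I gripped it off-centre at its free end. It still landed centred.
- On the last stroke the jaw gained only about 1 mm over 0.37 rad of lever, as if the pawl had skipped a notch. I did not find the cause. After that it drove normally, and I went on in small measured steps.

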